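Fetch the matching spinner hub from behind the sample jars

ROBOT

A 6-joint arm with a two-finger parallel gripper is mounted at the origin on the work surface. World frame = base frame: x ahead of the robot, y to its left, z up, the work surface at z = 0. Lengths are in mm, angles in rad, forces in N, time in s.
With the tool pointing down it reaches from about 350 to 775 mm from the base axis. Payload 7.3 kg.
Tool frame: the origin (TCP) lies between the finger pads; the fingertips stand 17 mm ahead of it and the grasp point (between the pads) lies 2 mm behind it; z points along the fingers, y is the direction in which the jaws open and shut (so a half turn about z gives the same grasp; the last joint's range is limited). The gripper opens to 92 mm and grips with 3 to 60 N. Pads are 19 mm wide; open, the fingers measure 130 mm over their backs; the gripper's body (75 mm by 190 mm) begins 47 mm behind the grasp point.
Start: joints at [-1.433, 0.342, 1.524, -0, 1.275, -0.146], TCP at [147.025, -504.011, 243.741] pointing down, gripper open.
Joint ranges: [-2.53, 2.53], [-0.77, 2.02], [0.04, 2.7], [-1, 4.14], [0.28, 2.66], [-3.11, 3.11]. Speed limits (rad/s): [2.57, 2.57, 3.14, 3.14, 3.14, 3.14].

INTERFACE

Orientations are given as [roll, pitch, yaw] about the fixed x, y, z axes, in that order (R = Rz(yaw) Ry(pitch) Rx(roll)).
In Python, from plant import get_obs, capture, get_calibration, close_job gives the robot as it stands.
- The arm moves only by the tool carry_out, never from a script. Its argument "moves" is one flat list of numbers, 7 for each row, row after row: the shift along the tool's x, y, z normalised to -1 to 1, where 1 is 40 cm, then the turn, a rotation vector about the tool's x, y, z normalised to -1 to 1, where 1 is 30 degrees, then the opening, from 0 (shut) to 1 (fully open). A call has exactly 8 rows; each row is the pose to reach, as a shift and turn from the pose measured when the call began, along the tool's axes at that moment; what a row does not reach only later rows make up. A row lasts 1/10 s, in which the tool goes at most 50 mm and 8.59 degrees, less where a joint would pass 70% of its speed; a pose out of reach is approached as far as the arm can. A call with a number of a shift or a turn outside -1 to 1 is refused whole. A call with a gripper value outside its range is refused whole. The fingers move at their own pace and stop on an object; the grip force is fixed at half the most. Time passes only in rows, so rows that repeat a pose let the fingers close, or fill a call up. It gives the time, the measured TCP pose, the force and the opening at its end, in the units of the state.
- get_obs(): the state, without advancing time (a new reading comes with each control period).
- capture(name): name is "side" or "top"; returns the picture (384x512x3 uint8, red, green, blue); there is no depth.
- get_calibration(name): a dict with "vfov" (degrees; the focal length in pixels is half the picture's height over the tangent of half this angle, whatever the lens; pixels are square), "cx", "cy" (the principal point, pixels), "dist" ([k1, k2, p1, p2, k3] as OpenCV has them; the pictures are not rectified), "cam_to_world" (4x4, takes a point from camera to world coordinates). Camera axes: x right, y up, looking along -z (the intrinsics and any distortion apply to the point x, -y, -z); pixel columns grow to the right and rows downward; lengths in mm; the calibration is good to about 2 mm. A picture is of the moment at which its call begins. get_calibration takes no time and is no camera call.
- close_job(): hands the job in, once; it reports no verdict.
The state is a dict: "time": time; "joint_positions": joint angles; "dq": joint speeds; "tau": joint torques, N m; "tool_pos": TCP position; "tcp_rot": TCP orientation; "contact_force": force on the tool from outside, world axes, zero at the start; "moment": the same for the moment, N m; "grip_width": finger opening in mm.
Only numpy, scipy, OpenCV 4.12 (cv2) and the standard library are available. Lean on these libraries where they do the work, as an engineer would, in place of code of your own. Each camera call takes 0.05 s, during which the arm holds its last target.

TASK

Clear both sample jars out of the storage dock into the yellow side tray, then take the hub whose keyways line up with the two opposite keys of the drive shaft (not the hub with keyways at a right angle) from behind them and seat it fully down on the shaft. With the hub on, stand each jar back upright on the middle of its own pad, the one in the colour of its cap. Leave the other hub, the beaker and the screwdriver where they are.

Things in the scene. Friction and masses are not known exactly. Their poses are not given: they have to be found in the camera images.
- jar_orange: Amber jar with an orange cap, upright, 52 mm diameter, 90 mm tall, 0.22 kg; grip it round the body (up to 65 mm from its foot). Origin: centre of its underside, z up. Starts near the centre of pad_orange, right in front (dock -x side) of one of the hubs, with about 8 mm between them.
- jar_green: White jar with a green cap, otherwise the same: 52 mm diameter, 90 mm tall. Origin: centre of its underside, z up. Starts near the centre of pad_green, right in front of the other hub.
- hub_opposite: Aluminium hub, the one wanted: round collar, 56 mm outside diameter, 30 mm tall, 0.14 kg, lying flat. Through bore 28 mm with two keyways OPPOSITE each other (along its own +x and -x), 16 mm wide, to 23 mm from the axis, a red mark on the rim at each. Origin: centre of its underside, z up. Stands on the dock plate (6 mm above the bench) close behind either jar, turned any way.
- hub_square: Aluminium hub, the wrong one: same size and colour, but its two keyways are at a RIGHT ANGLE (along its own +x and +y; red rim marks there too), so it cannot go down over the keys. Origin: centre of its underside. Stands behind the other jar, hub centres about 100 mm apart; to be left there.
- drive: Spinner drive, fixed: blue box 120x120x40 mm with a dark round seat, its face 46 mm above the origin. From it rises a steel shaft 16 mm thick, 37 mm tall, tip tapered, with two yellow keys along the body's +x and -x: 6 mm wide, out to 18 mm from the axis, 20 mm tall. A seated hub lies on the seat, its x along the drive's x, either way round. Origin: on the shaft axis, at bench height, z up.
- tray: Yellow side tray, fixed: 240 mm (its x) x 130 mm (its y), 12 mm tall, walls and floor 4 mm thick; it has room for both jars side by side along x. Origin: centre of its underside, on the bench.
- pad_orange: Orange pad fixed on the dock, home of the orange-capped jar: disc 62 mm across, 2 mm thick, with a tab to its -x. Origin: centre of the disc's underside, 6 mm above the bench. Its axes are the dock's: pads 100 mm apart along y, hubs about 62 mm beyond them along +x. The dock is a grey plate 190x240 mm with a blue rim, 14 mm high, at back and sides.
- pad_green: Green pad, fixed on the dock plate, the same as the orange one; the home of the green-capped jar. Origin: centre of the disc's underside.
- beaker: Clear empty beaker, 68 mm diameter at the rim, 80 mm tall, standing at the far side of the bench. Not to be disturbed. Origin: centre of its underside.
- screwdriver: Red-handled screwdriver lying at the far side of the bench, 200 mm long along its x. Not to be disturbed. Origin: underside of its middle.

How it is judged:
By the outcome, as a careful person would: the job done as asked, in the order asked, and still so for the second after the job is handed in, with the robot touching nothing.
It also fails if it takes over 144 s, if anything falls off the work surface, if the arm or the gripper's body presses on something with over 40 N, if the wrist force passes 120 N, or if a joint passes its speed limit or range.

## Working session

There is one attempt and no reset: what is moved stays moved. The work goes in short steps, Python scripts to look and compute and a tool call to move; the robot and the scene stay as the last step left them, time stands still between calls to the robot, and variables do not carry over. Pictures are saved under pics/ and viewed, and the job is handed in when it is done.

Besides the shell and the picture viewer there is one more tool, called after ">>>" as a command line: name --argument value ..., lists and objects as JSON in quotes. carry_out: Moves the arm, as the interface text tells. Scaled input: -1 to 1 covers 40 cm each way for a shift and 30 degrees each way for a turn. Its arguments: {"type":"object","properties":{"moves":{"type":"array","items":{"type":"number"}}},"required":["moves"]}

```bash
ls; mkdir -p pics; python3 - <<'E'
from plant import *
import cv2, numpy as np
o=get_obs()
for k,v in o.items(): print(k,np.round(v,3))
for n in("side","top"):
    c=get_calibration(n); print(n,c)
    im=capture(n); cv2.imwrite(f"pics/{n}0.png",im[...,::-1])
E
```

```text
pics
time 0.0
joint_positions [-1.433  0.343  1.525 -0.     1.275 -0.146]
dq [ 0.002 -0.001  0.    -0.     0.     0.001]
tau [ -0.    -43.124 -24.423   0.072   0.056  -0.   ]
tool_pos [ 146.976 -503.621  243.053]
tcp_rot [-3.14  -0.     0.284]
contact_force [0.022 0.038 0.589]
moment [-0.008  0.017  0.012]
grip_width 91.907
side {'vfov': 43.72037355615218, 'cx': 257.77133783944157, 'cy': 193.5943314670117, 'dist': array([-0.04970315,  0.        ,  0.        ,  0.        ,  0.        ]), 'cam_to_world': array([[-8.69650875e-01,  3.27277914e-01, -3.69589669e-01,
         1.69637910e+02],
       [-4.93555441e-01, -5.92339735e-01,  6.36817607e-01,
         6.87245579e+02],
       [-1.05063084e-02,  7.36221981e-01,  6.76658564e-01,
         7.89690970e+02],
       [ 0.00000000e+00,  0.00000000e+00,  0.00000000e+00,
         1.00000000e+00]])}
top {'vfov': 57.143186316731, 'cx': 254.6414089420932, 'cy': 194.83682808922515, 'dist': array([-0.02292325,  0.        ,  0.        ,  0.        ,  0.        ]), 'cam_to_world': array([[ 1.78400714e-02,  9.83812486e-01, -1.78310754e-01,
         4.56289417e+02],
       [-9.99672188e-01,  1.42755156e-02, -2.12538652e-02,
        -4.00582517e+00],
       [-1.83643400e-02,  1.78631472e-01,  9.83744656e-01,
         9.27794986e+02],
       [ 0.00000000e+00,  0.00000000e+00,  0.00000000e+00,
         1.00000000e+00]])}
```

View pics/side0.png

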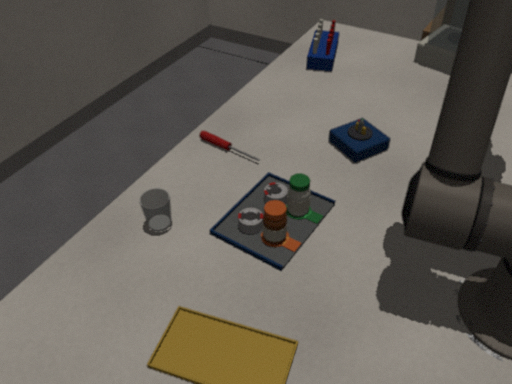

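View pics/top0.png

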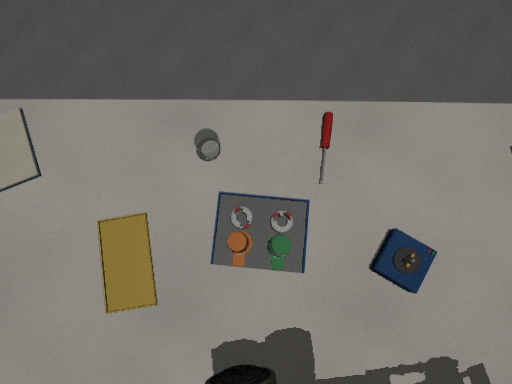

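```bash
cat > h.py <<'E'
import numpy as np, cv2
from plant import *
def K(c):
    f=192/np.tan(np.radians(c['vfov']/2)); return np.array([[f,0,c['cx']],[0,f,c['cy']],[0,0,1.]])
def proj(n,P):
    c=get_calibration(n);T=np.linalg.inv(c['cam_to_world'])
    P=np.atleast_2d(P).astype(float)
    Q=P@T[:3,:3].T+T[:3,3]; Q=Q*[1,-1,-1]
    return cv2.projectPoints(Q,np.zeros(3),np.zeros(3),K(c),c['dist'])[0][:,0]
def unp(n,uv,z):
    c=get_calibration(n);T=c['cam_to_world']
    uv=np.atleast_2d(uv).astype(float)
    q=cv2.undistortPoints(uv[:,None],K(c),c['dist'])[:,0]
    d=np.c_[q[:,0],-q[:,1],-np.ones(len(q))]@T[:3,:3].T
    s=(z-T[2,3])/d[:,2]
    return T[:3,3]+d*s[:,None]
def crop(im,x0,y0,x1,y1,s,fn):
    a=cv2.resize(im[y0:y1,x0:x1],None,fx=s,fy=s,interpolation=cv2.INTER_CUBIC)
    a=np.clip(a.astype(float)*1.5,0,255).astype(np.uint8) if a.ndim==3 else a
    for x in range(x0-x0%10+10,x1,10): cv2.line(a,((x-x0)*s,0),((x-x0)*s,6 if x%50 else 14),(255,255,255),1); cv2.putText(a,str(x),((x-x0)*s-10,18),0,.35,(255,255,255),1)
    for y in range(y0-y0%10+10,y1,10): cv2.line(a,(0,(y-y0)*s),(6,(y-y0)*s),(255,255,255),1); cv2.putText(a,str(y),(8,(y-y0)*s+4),0,.35,(255,255,255),1)
    cv2.imwrite(fn,a)
E
python3 - <<'E'
from h import *
t=cv2.imread('pics/top0.png');s=cv2.imread('pics/side0.png')
crop(t,205,185,315,275,7,'pics/t0dock.png')
crop(t,360,220,450,300,8,'pics/t0drive.png')
crop(t,90,205,165,320,5,'pics/t0tray.png')
crop(s,205,165,340,270,5,'pics/s0dock.png')
crop(s,320,110,400,170,8,'pics/s0drive.png')
E
```

```text
(no output)
```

View pics/t0dock.png

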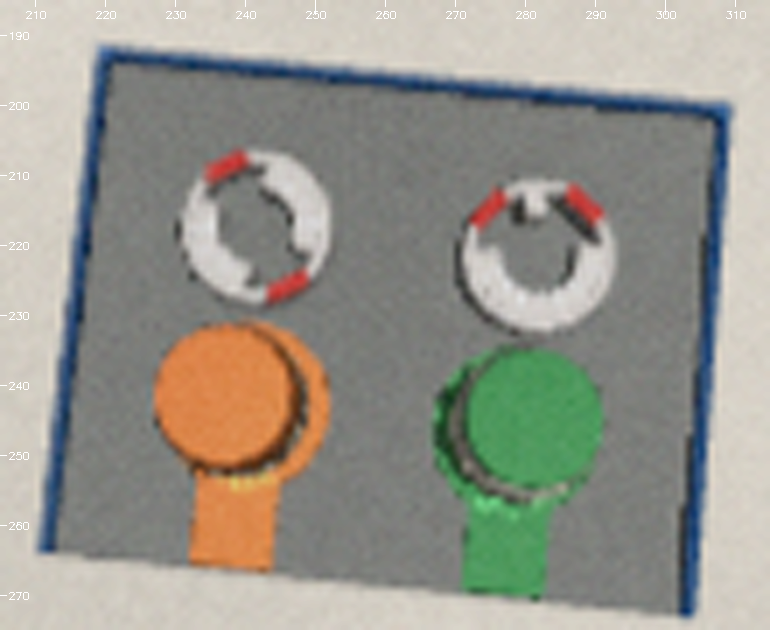

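View pics/t0drive.png

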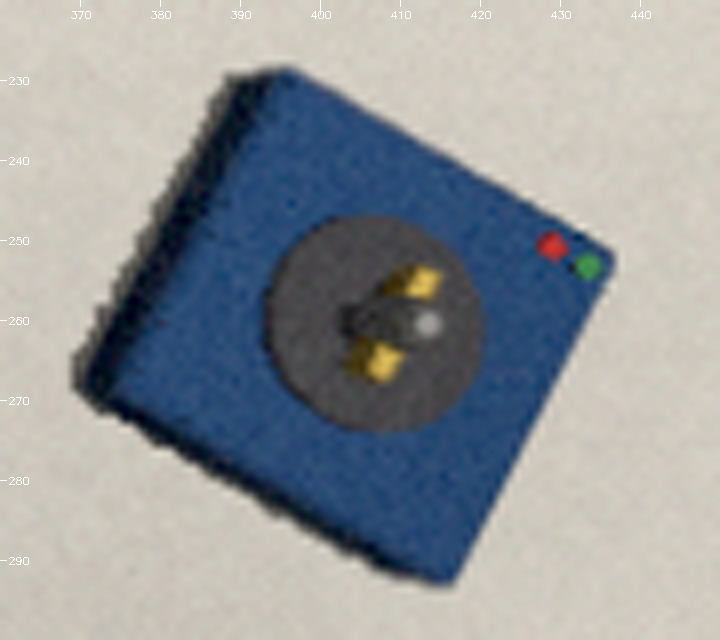

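View pics/t0tray.png

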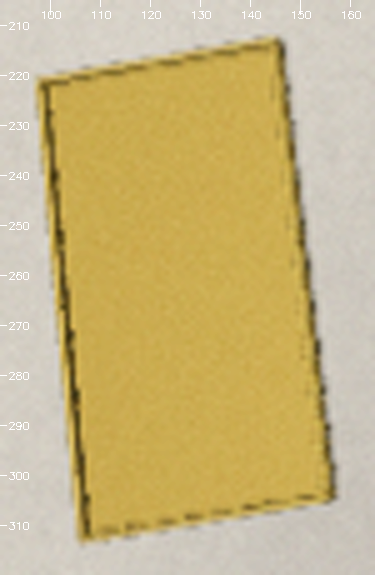

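View pics/s0dock.png

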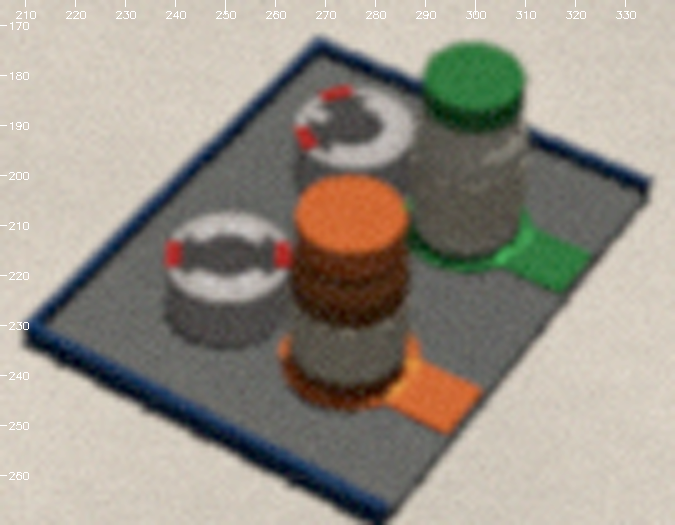

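View pics/s0drive.png

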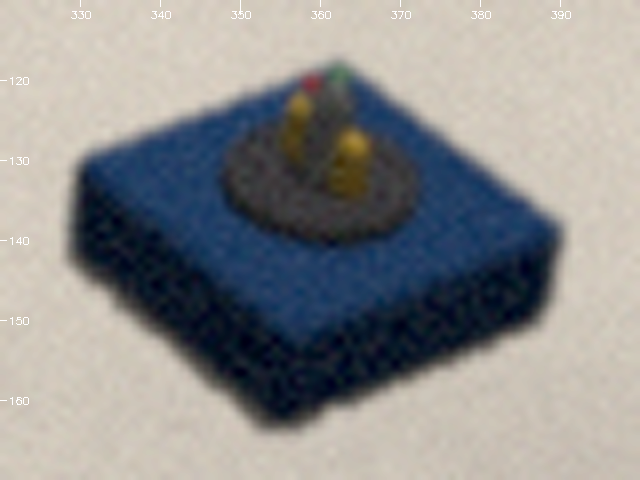

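```bash
python3 - <<'E'
from h import *
np.set_printoptions(precision=1,suppress=True)
def t(x,y,x0,y0,s): return (x0+(x+.5)/s-.5,y0+(y+.5)/s-.5)
D=lambda x,y:t(x,y,205,185,7); V=lambda x,y:t(x,y,360,220,8); Y=lambda x,y:t(x,y,90,205,5)
SD=lambda x,y:t(x,y,205,165,5); SV=lambda x,y:t(x,y,320,110,8)
def p(l,n,uv,z): print(l,n,unp(n,[uv],z)[0])
p('capO','top',D(227,401),98); p('capO','side',SD(352,213),98)
p('capG','top',D(535,415),98); p('capG','side',SD(474,83),98)
p('hubO','top',D(256,227),36); p('hubO','side',SD(228,256),36)
a=unp('top',[D(226,167),D(288,286)],36); print('yaw opp',np.degrees(np.arctan2(*(a[1]-a[0])[1::-1])), np.linalg.norm(a[1]-a[0]))
a=unp('side',[SD(174,254),SD(284,255)],36); print('yaw opp',np.degrees(np.arctan2(*(a[1]-a[0])[1::-1])), np.linalg.norm(a[1]-a[0]))
p('hubS','top',D(537,256),36); p('hubS','side',SD(355,128),36)
p('tip','top',V(428,323),83);p('tip','side',SV(335,85),83)
p('seat','top',V(375,323),46);p('seat','side',SV(320,181),46)
k=unp('top',[V(423,280),V(382,362)],66);print('keys',k,k.mean(0),np.degrees(np.arctan2(*(k[1]-k[0])[1::-1])))
k=unp('side',[SV(300,105),SV(355,145)],66);print('keys',k,k.mean(0),np.degrees(np.arctan2(*(k[1]-k[0])[1::-1])))
c=unp('top',[V(288,66),V(612,258),V(450,585)],40);print(c,(c[0]+c[2])/2)
e=c[1]-c[0];print(np.degrees(np.arctan2(e[1],e[0])),np.linalg.norm(e));e=c[2]-c[1];print(np.degrees(np.arctan2(e[1],e[0])),np.linalg.norm(e))
c=unp('top',[Y(38,82),Y(278,38),Y(333,497),Y(83,540)],12);print('tray',c,c.mean(0))
for i in range(4):
  e=c[(i+1)%4]-c[i];print(np.degrees(np.arctan2(e[1],e[0])),np.linalg.norm(e))
# pads: dock
c=unp('top',[D(103,50),D(728,105)],14);e=c[1]-c[0];print('dockback',c,np.degrees(np.arctan2(e[1],e[0])),np.linalg.norm(e))
c=unp('top',[D(233,566),D(503,594)],8);e=c[1]-c[0];print('tabs',c,np.degrees(np.arctan2(e[1],e[0])),np.linalg.norm(e))
c=unp('top',[D(45,548),D(687,612)],14);e=c[1]-c[0];print('dockfront',c,np.degrees(np.arctan2(e[1],e[0])),np.linalg.norm(e))
E
```

```text
capO top [494.3  53.2  98. ]
capO side [495.7  55.2  98. ]
capG top [491.4 -49.6  98. ]
capG side [487.3 -42.9  98. ]
hubO top [560.1  48.6  36. ]
hubO side [560.1  49.3  36. ]
yaw opp -151.28037951875638 49.15594330803433
yaw opp -151.74843568777177 48.82677053115332
hubS top [551.2 -53.5  36. ]
hubS side [550.5 -52.5  36. ]
tip top [ 459.3 -360.9   83. ]
tip side [ 458.2 -356.4   83. ]
seat top [ 459.3 -360.2   46. ]
seat side [ 457.6 -354.6   46. ]
keys [[ 472.1 -367.3   66. ]
 [ 447.7 -353.6   66. ]] [ 459.9 -360.4   66. ] 150.7422021658845
keys [[ 471.1 -364.6   66. ]
 [ 447.  -351.5   66. ]] [ 459.1 -358.    66. ] 151.4529689772292
[[ 538.3 -339.8   40. ]
 [ 480.2 -437.3   40. ]
 [ 381.  -381.2   40. ]] [ 459.7 -360.5   40. ]
-120.80024728890271 113.53046914912464
150.49516676412975 113.9081578514686
tray [[546.1 430.1  12. ]
 [571.5 303.7  12. ]
 [338.9 259.1  12. ]
 [314.8 385.1  12. ]] [442.8 344.5  12. ]
-78.61067028290088 128.95379373380862
-169.14091624305135 236.86282012970693
100.84177575761096 128.32271662807278
11.011194299632226 235.631495851197
dockback [[ 629.   109.4   14. ]
 [ 611.4 -125.9   14. ]] -94.27718548480377 235.95969130241863
tabs [[438.5  55.6   8. ]
 [430.2 -43.2   8. ]] -94.76962793388644 99.18863395489912
dockfront [[ 443.8  124.1   14. ]
 [ 425.2 -109.5   14. ]] -94.54528441282807 234.30675355887647
```

```bash
cat >> h.py <<'E'
def circ(c,r,z,n=72):
    a=np.linspace(0,2*np.pi,n); return np.c_[c[0]+r*np.cos(a),c[1]+r*np.sin(a),np.full(n,z)]
def overlay(im,cam,polys,x0,y0,x1,y1,s,fn,up=1.5):
    a=cv2.resize(im[y0:y1,x0:x1],None,fx=s,fy=s,interpolation=cv2.INTER_CUBIC)
    a=np.clip(a.astype(float)*up,0,255).astype(np.uint8)
    for P,col in polys:
        q=proj(cam,P); q=(q-[x0,y0]+.5)*s-.5
        cv2.polylines(a,[np.round(q*8).astype(np.int32)],False,col,1,cv2.LINE_AA,3)
    cv2.imwrite(fn,a)
E
python3 - <<'E'
from h import *
t=cv2.imread('pics/top0.png');s=cv2.imread('pics/side0.png')
O=(494.8,53.8);G=(491.,-48.5)
w=(255,255,255);m=(255,0,255);c=(255,255,0)
po=[]
for J in (O,G): po+=[(circ(J,26,98),m),(circ(J,26,8),c),(circ(J,26,73),w)]
po+=[(circ((560.1,48.8),28,36),m),(circ((551,-53.2),28,36),m)]
# pads guess: dock axes yaw -4.5deg
y=np.radians(-4.6);ex=np.array([np.cos(y),np.sin(y)]);ey=np.array([-ex[1],ex[0]])
overlay(t,'top',po,205,185,315,275,7,'pics/ot.png'); overlay(s,'side',po,205,165,340,270,5,'pics/os.png')
E
```

```text
(no output)
```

View pics/ot.png

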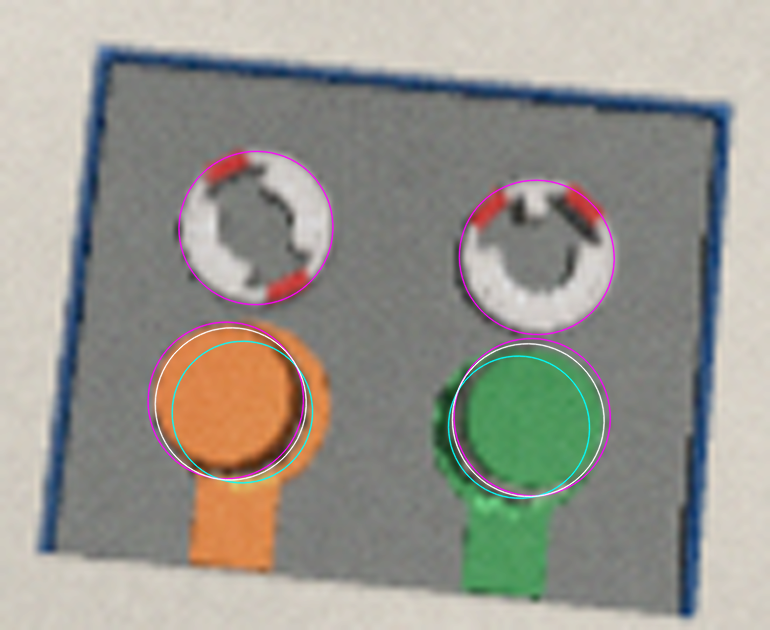

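View pics/os.png

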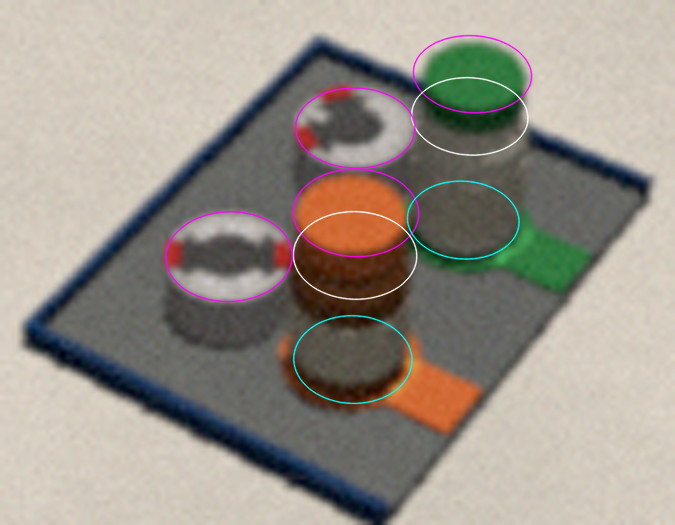

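```bash
cat >> h.py <<'E'
from scipy.optimize import least_squares
def tri(ut,us):
    f=lambda P:np.r_[proj('top',P)[0]-ut,proj('side',P)[0]-us]
    r=least_squares(f,[490,0,90]); return r.x,r.fun
E
python3 - <<'E'
from h import *
np.set_printoptions(precision=1,suppress=True)
def t(x,y,x0,y0,s): return (x0+(x+.5)/s-.5,y0+(y+.5)/s-.5)
D=lambda x,y:t(x,y,205,185,7); V=lambda x,y:t(x,y,360,220,8); Y=lambda x,y:t(x,y,90,205,5)
SD=lambda x,y:t(x,y,205,165,5); SV=lambda x,y:t(x,y,320,110,8)
print(tri(D(226.5,397),SD(351.5,213)))
print(tri(D(535,417),SD(474,78)))
print(tri(V(428,323),SV(335,85)))
print(tri(V(375,323),SV(320,181)))
print(tri(D(256,227),SD(228,256)))
E
```

```text
(array([496.2,  53.7,  96.4]), array([-0.1, -0.2,  0.2,  0. ]))
(array([490.7, -49.9,  94.2]), array([ 0. ,  0.1, -0.1, -0. ]))
(array([ 459.6, -362.5,   79. ]), array([-0. , -0.1,  0.1, -0. ]))
(array([ 459.5, -362.3,   40.6]), array([-0. , -0.1,  0.1, -0. ]))
(array([560.3,  48.7,  35.3]), array([-0. , -0.1,  0. ,  0. ]))
```

```bash
cat >> h.py <<'E'
from scipy.spatial.transform import Rotation as Ro
def plan(*T):
    o=get_obs(); p=np.array(o['tool_pos']); R=Ro.from_euler('xyz',o['tcp_rot'])
    print('t',round(o['time'],2),'p',np.round(p,1),'rpy deg',np.round(np.degrees(o['tcp_rot']),2),'F',np.round(o['contact_force'],1),'w',round(o['grip_width'],1))
    for x,y,z,yaw in T:
        s=R.inv().apply(np.array([x,y,z])-p)/400
        r=(R.inv()*Ro.from_euler('xyz',[np.pi,0,np.radians(yaw)])).as_rotvec(degrees=True)/30
        print((x,y,z,yaw),'->',np.round(np.r_[s,r],4).tolist())
E
python3 - <<'E'
from h import *
plan((300,-220,240,6),(496,53.7,200,-4.6))
E
```

```text
t 0.1 p [ 147.  -503.7  243.1] rpy deg [-1.7992e+02 -1.0000e-02  1.6260e+01] F [-0.2 -0.6  0.1] w 91.7
(300, -220, 240, 6) -> [0.5658, -0.5737, 0.0087, -0.0026, -0.0001, 0.342]
(496, 53.7, 200, -4.6) -> [1.2278, -1.0932, 0.1095, -0.0026, 0.0001, 0.6954]
```

>>> carry_out --moves '[0.06, -0.06, 0, 0, 0, 0.04, 1, 0.14, -0.14, 0, 0, 0, 0.09, 1, 0.23, -0.23, 0, 0, 0, 0.14, 1, 0.32, -0.32, 0, 0, 0, 0.19, 1, 0.41, -0.41, 0, 0, 0, 0.24, 1, 0.49, -0.49, 0, 0, 0, 0.29, 1, 0.54, -0.55, 0.005, 0, 0, 0.32, 1, 0.566, -0.574, 0.009, 0, 0, 0.34, 1]'

```text
time: 0.9
tool_pos: [300.4, -217.1, 239.7]
tcp_rot: [-3.139, 0.0, 0.108]
contact_force: [1.0, -0.7, 0.3]
grip_width: 91.8
```

```bash
python3 - <<'E'
from h import *
plan((496,53.7,200,-4.6))
E
```

```text
t 0.9 p [ 300.4 -217.1  239.7] rpy deg [-1.7987e+02  1.0000e-02  6.1800e+00] F [ 1.  -0.7  0.3] w 91.8
(496, 53.7, 200, -4.6) -> [0.559, -0.6202, 0.1006, -0.0043, 0.0007, 0.3592]
```

>>> carry_out --moves '[0.08, -0.08, 0, 0, 0, 0.05, 1, 0.16, -0.17, 0.02, 0, 0, 0.1, 1, 0.24, -0.26, 0.04, 0, 0, 0.15, 1, 0.32, -0.35, 0.06, 0, 0, 0.2, 1, 0.4, -0.44, 0.08, 0, 0, 0.26, 1, 0.48, -0.53, 0.1, 0, 0, 0.31, 1, 0.54, -0.6, 0.1, -0.004, 0, 0.35, 1, 0.559, -0.62, 0.1, -0.004, 0, 0.359, 1]'

```text
time: 1.7
tool_pos: [497.1, 56.5, 199.5]
tcp_rot: [-3.141, 0.001, -0.077]
contact_force: [0.3, -0.2, 0.1]
grip_width: 91.9
```

```bash
python3 - <<'E'
from h import *
plan((496,53.7,110,-4.6),(496,53.7,64,-4.6))
im=capture('side');cv2.imwrite('pics/s1.png',np.clip(im[...,::-1]*1.3,0,255).astype(np.uint8))
E
```

```text
t 1.7 p [497.1  56.5 199.5] rpy deg [-1.7996e+02  6.0000e-02 -4.4300e+00] F [ 0.3 -0.2  0.1] w 91.9
(496, 53.7, 110, -4.6) -> [-0.0019, 0.0073, 0.2237, -0.0013, 0.002, 0.0058]
(496, 53.7, 64, -4.6) -> [-0.0018, 0.0074, 0.3387, -0.0013, 0.002, 0.0058]
```

View pics/s1.png

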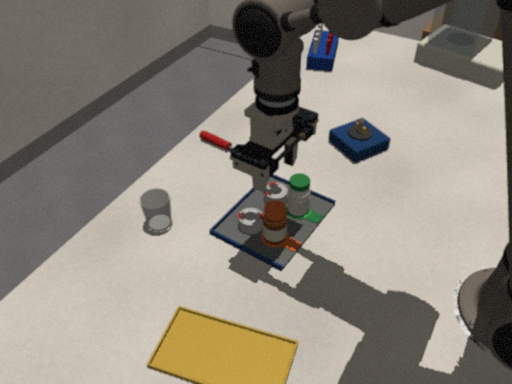

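The gripper hangs over the dock at about (285,165), open, jaws across the dock; jars and hubs are untouched. Now I descend.

>>> carry_out --moves '[-0.001, 0.004, 0.03, 0, 0, 0.005, 1, -0.002, 0.007, 0.08, 0, 0, 0.005, 1, -0.002, 0.007, 0.13, 0, 0, 0.005, 1, -0.002, 0.007, 0.18, 0, 0, 0.005, 1, -0.002, 0.007, 0.22, 0, 0, 0.005, 1, -0.002, 0.007, 0.22, 0, 0, 0.005, 1, -0.002, 0.007, 0.22, 0, 0, 0.005, 1, -0.002, 0.007, 0.22, 0, 0, 0.005, 1]'

```text
time: 2.55
tool_pos: [496.5, 52.9, 112.7]
tcp_rot: [-3.141, -0.001, -0.08]
contact_force: [0.3, 0.3, 0.2]
grip_width: 91.6
```

```bash
python3 - <<'E'
from h import *
plan((496,53.7,64,-4.6))
im=capture('side')[...,::-1];crop(im,205,110,340,270,5,'pics/s2.png')
im=capture('top')[...,::-1];crop(im,205,165,325,275,6,'pics/t2.png')
E
```

```text
t 2.55 p [496.5  52.9 112.7] rpy deg [-1.7996e+02 -6.0000e-02 -4.6100e+00] F [0.3 0.3 0.2] w 91.6
(496, 53.7, 64, -4.6) -> [-0.0016, -0.0018, 0.1218, -0.0013, -0.0019, -0.0003]
```

View pics/s2.png

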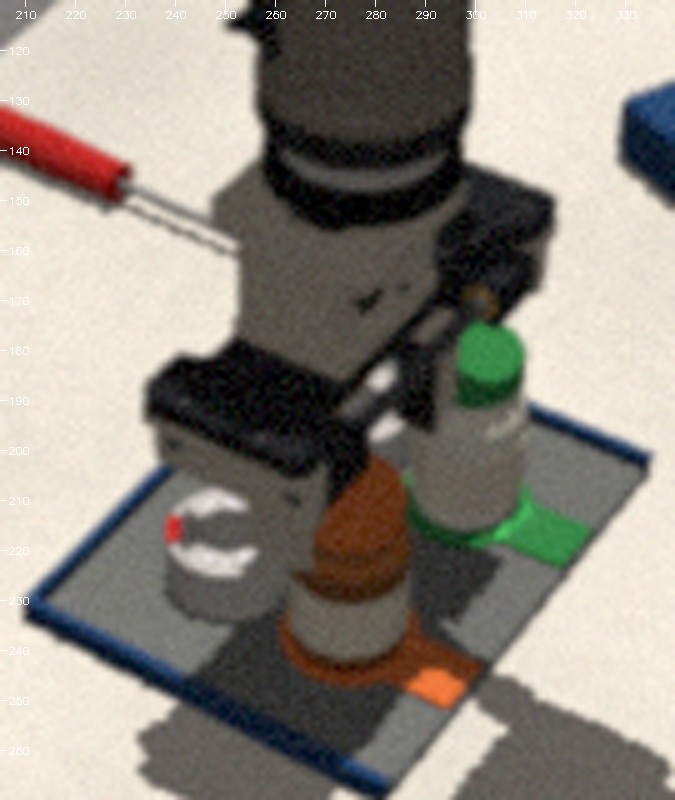

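View pics/t2.png

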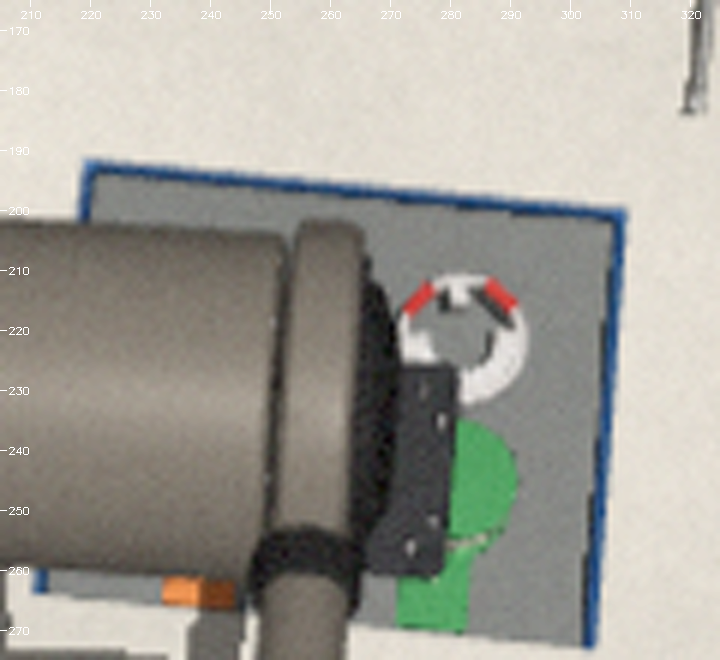

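>>> carry_out --moves '[-0.0016, -0.0018, 0.03, 0, 0, 0, 1, -0.0016, -0.0018, 0.06, 0, 0, 0, 1, -0.0016, -0.0018, 0.09, 0, 0, 0, 1, -0.0016, -0.0018, 0.12, 0, 0, 0, 1, -0.0016, -0.0018, 0.122, 0, 0, 0, 1, -0.0016, -0.0018, 0.122, 0, 0, 0, 0.8, -0.0016, -0.0018, 0.122, 0, 0, 0, 0.7, -0.0016, -0.0018, 0.122, 0, 0, 0, 0.65]'

```text
time: 3.45
tool_pos: [496.4, 54.0, 64.3]
tcp_rot: [-3.141, -0.002, -0.08]
contact_force: [0.6, -0.5, 0.1]
grip_width: 72.4
```

>>> carry_out --moves '[0, 0, 0, 0, 0, 0, 0.5, 0, 0, 0, 0, 0, 0, 0.4, 0, 0, 0, 0, 0, 0, 0.3, 0, 0, 0, 0, 0, 0, 0.2, 0, 0, 0, 0, 0, 0, 0.2, 0, 0, 0, 0, 0, 0, 0.2, 0, 0, 0, 0, 0, 0, 0.2, 0, 0, 0, 0, 0, 0, 0.2]'

```text
time: 4.25
tool_pos: [496.6, 54.0, 64.5]
tcp_rot: [-3.141, -0.003, -0.08]
contact_force: [0.4, 1.7, 4.9]
grip_width: 51.0
```

```bash
python3 - <<'E'
from h import *
plan((500,53.7,200,-4.6))
E
```

```text
t 4.25 p [496.6  54.   64.5] rpy deg [-1.7995e+02 -1.6000e-01 -4.5900e+00] F [0.4 1.7 4.9] w 51.0
(500, 53.7, 200, -4.6) -> [0.0094, -0.0001, -0.3386, -0.0018, -0.0052, 0.0003]
```

>>> carry_out --moves '[0, 0, -0.02, 0, 0, 0, 0.2, 0, 0, -0.06, 0, 0, 0, 0.2, 0, 0, -0.1, 0, 0, 0, 0.2, 0, 0, -0.14, 0, 0, 0, 0.2, 0, 0, -0.18, 0, 0, 0, 0.2, 0, 0, -0.22, 0, 0, 0, 0.2, 0, 0, -0.24, 0, 0, 0, 0.2, 0, 0, -0.25, 0, 0, 0, 0.2]'

```text
time: 5.05
tool_pos: [496.4, 53.9, 165.1]
tcp_rot: [-3.141, -0.003, -0.08]
contact_force: [-0.7, -0.1, -1.1]
grip_width: 51.1
```

```bash
python3 - <<'E'
from h import *
plan((499.8,355.6,165,11))
im=capture('side')[...,::-1];crop(im,205,110,340,270,5,'pics/s3.png')
E
```

```text
t 5.05 p [496.4  53.9 165.1] rpy deg [-179.95   -0.19   -4.59] F [-0.7 -0.1 -1.1] w 51.1
(499.8, 355.6, 165, 11) -> [-0.0519, -0.7526, 0.0007, -0.0007, -0.0065, -0.5197]
```

View pics/s3.png

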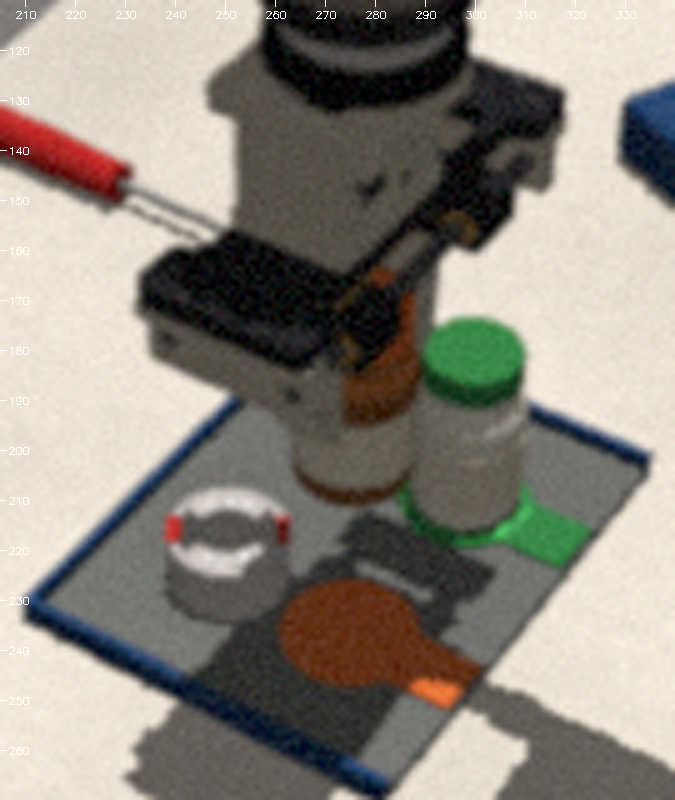

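The jar is up in the jaws; the bare orange pad shows at about (274,237) in the side view. On to the tray.

>>> carry_out --moves '[-0.004, -0.05, 0, 0, 0, -0.04, 0.2, -0.01, -0.14, 0, 0, 0, -0.1, 0.2, -0.017, -0.24, 0, 0, 0, -0.17, 0.2, -0.025, -0.35, 0, 0, 0, -0.24, 0.2, -0.032, -0.46, 0, 0, 0, -0.32, 0.2, -0.04, -0.57, 0, 0, 0, -0.4, 0.2, -0.046, -0.67, 0, 0, 0, -0.47, 0.2, -0.05, -0.73, 0, 0, -0.006, -0.51, 0.2]'

```text
time: 5.9
tool_pos: [498.8, 349.3, 164.1]
tcp_rot: [-3.141, 0.001, 0.19]
contact_force: [0.3, -1.4, -2.4]
grip_width: 51.2
```

```bash
python3 - <<'E'
from h import *
plan((499.8,355.6,63,11))
E
```

```text
t 5.9 p [498.8 349.3 164.1] rpy deg [-1.7998e+02  7.0000e-02  1.0910e+01] F [ 0.3 -1.4 -2.4] w 51.2
(499.8, 355.6, 63, 11) -> [0.0056, -0.0149, 0.2526, -0.0007, 0.0023, -0.003]
```

>>> carry_out --moves '[0.006, -0.015, 0, 0, 0, 0, 0.2, 0.006, -0.015, 0.05, 0, 0, 0, 0.2, 0.006, -0.015, 0.1, 0, 0, 0, 0.2, 0.006, -0.015, 0.15, 0, 0, 0, 0.2, 0.006, -0.015, 0.19, 0, 0, 0, 0.2, 0.006, -0.015, 0.22, 0, 0, 0, 0.2, 0.006, -0.015, 0.24, 0, 0, 0, 0.2, 0.006, -0.015, 0.245, 0, 0, 0, 0.2]'

```text
time: 6.7
tool_pos: [499.7, 355.0, 65.0]
tcp_rot: [3.141, 0.003, 0.19]
contact_force: [0.4, 0.0, -1.4]
grip_width: 51.1
```

```bash
python3 - <<'E'
from h import *
plan((499.8,355.6,60,11))
im=capture('side')[...,::-1];crop(im,140,210,320,384,4,'pics/s4.png')
E
```

```text
t 6.7 p [499.7 355.   65. ] rpy deg [1.7998e+02 1.7000e-01 1.0870e+01] F [ 0.4  0.  -1.4] w 51.1
(499.8, 355.6, 60, 11) -> [0.0007, -0.0013, 0.0125, 0.0005, 0.0057, -0.0042]
```

View pics/s4.png

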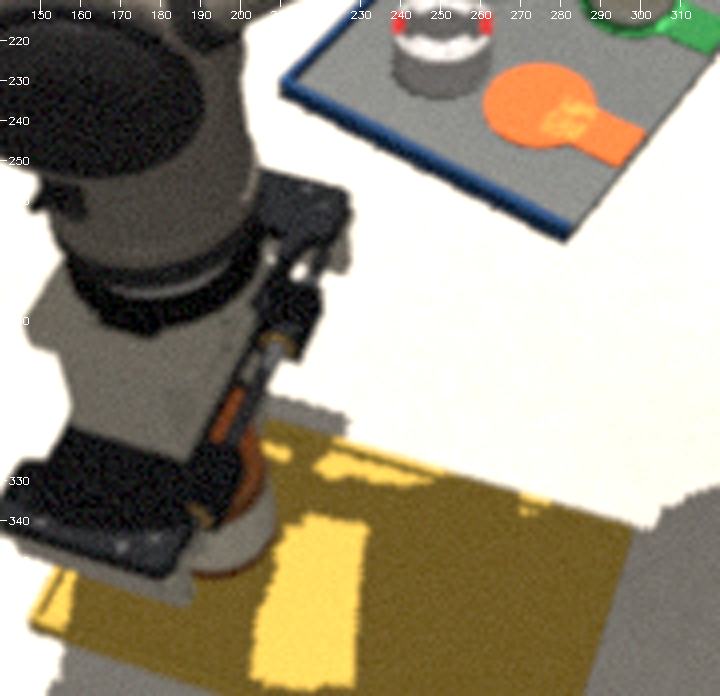

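The jar hangs just above the far half of the tray, inside its walls. Lower and let go.

>>> carry_out --moves '[0, 0, 0.004, 0, 0, 0, 0.2, 0, 0, 0.008, 0, 0, 0, 0.2, 0, 0, 0.011, 0, 0, 0, 0.2, 0, 0, 0.012, 0, 0, 0, 0.2, 0, 0, 0.012, 0, 0, 0, 0.2, 0, 0, 0.012, 0, 0, 0, 0.2, 0, 0, 0.012, 0, 0, 0, 0.2, 0, 0, 0.012, 0, 0, 0, 0.2]'

```text
time: 7.55
tool_pos: [499.9, 355.3, 60.7]
tcp_rot: [-3.142, 0.002, 0.19]
contact_force: [-0.3, 0.2, -1.7]
grip_width: 51.0
```

>>> carry_out --moves '[0, 0, 0, 0, 0, 0, 0.6, 0, 0, 0, 0, 0, 0, 0.7, 0, 0, 0, 0, 0, 0, 0.8, 0, 0, 0, 0, 0, 0, 0.9, 0, 0, -0.02, 0, 0, 0, 1, 0, 0, -0.06, 0, 0, 0, 1, 0, 0, -0.12, 0, 0, 0, 1, 0, 0, -0.2, 0, 0, 0, 1]'

```text
time: 8.35
tool_pos: [499.4, 354.9, 140.9]
tcp_rot: [3.141, 0.005, 0.19]
contact_force: [0.0, 0.4, 0.0]
grip_width: 92.2
```

```bash
python3 - <<'E'
from h import *
plan((490.8,-49.5,180,-4.6))
E
```

```text
t 8.35 p [499.4 354.9 140.9] rpy deg [179.96   0.26  10.88] F [0.  0.4 0. ] w 92.2
(490.8, -49.5, 180, -4.6) -> [-0.2123, 0.989, -0.096, 0.0025, 0.0084, 0.516]
```

>>> carry_out --moves '[-0.01, 0.06, -0.03, 0, 0, 0.03, 1, -0.03, 0.16, -0.06, 0, 0, 0.09, 1, -0.06, 0.28, -0.09, 0, 0, 0.15, 1, -0.09, 0.4, -0.096, 0, 0, 0.22, 1, -0.12, 0.52, -0.096, 0, 0, 0.28, 1, -0.14, 0.64, -0.096, 0, 0, 0.34, 1, -0.165, 0.76, -0.096, 0, 0.004, 0.4, 1, -0.19, 0.87, -0.096, 0.002, 0.008, 0.46, 1]'

```text
time: 9.15
tool_pos: [490.5, -3.2, 180.8]
tcp_rot: [3.141, -0.001, -0.052]
contact_force: [0.9, -0.7, -0.8]
grip_width: 91.9
```

```bash
python3 - <<'E'
from h import *
plan((490.8,-49.5,150,-4.6),(490.8,-49.5,64,-4.6))
im=capture('side')[...,::-1];crop(im,140,210,320,384,4,'pics/s5.png')
E
```

```text
t 9.15 p [490.5  -3.2 180.8] rpy deg [ 1.7998e+02 -8.0000e-02 -3.0100e+00] F [ 0.9 -0.7 -0.8] w 91.9
(490.8, -49.5, 150, -4.6) -> [0.0067, 0.1156, 0.0771, 0.0008, -0.0028, 0.0531]
(490.8, -49.5, 64, -4.6) -> [0.0064, 0.1155, 0.2921, 0.0008, -0.0028, 0.0531]
```

View pics/s5.png

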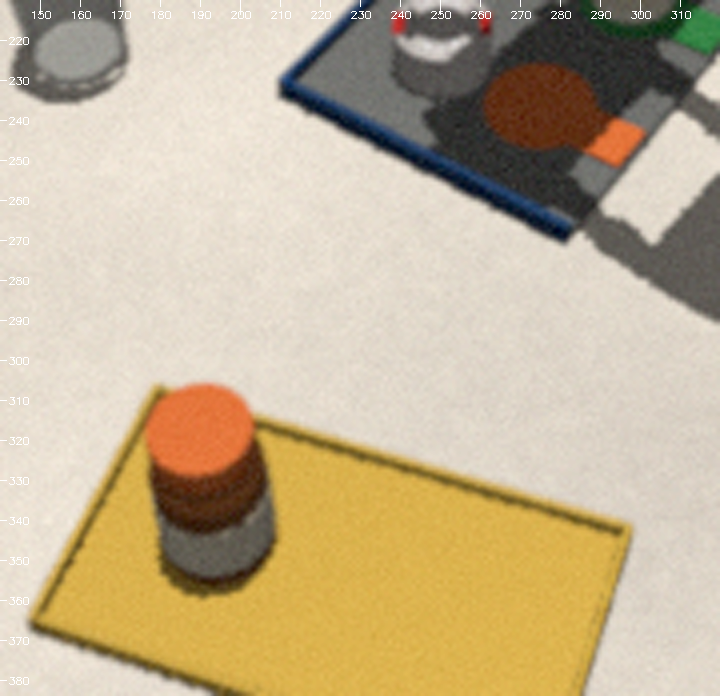

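The orange-capped jar stands upright in the tray, cap at (190,317). Next, the green one.

>>> carry_out --moves '[0.003, 0.06, 0, 0, 0, 0.03, 1, 0.006, 0.11, 0, 0, 0, 0.05, 1, 0.0065, 0.1155, 0.01, 0, 0, 0.053, 1, 0.0065, 0.1155, 0.03, 0, 0, 0.053, 1, 0.0065, 0.1155, 0.06, 0, 0, 0.053, 1, 0.0065, 0.1155, 0.1, 0, 0, 0.053, 1, 0.0065, 0.1155, 0.14, 0, 0, 0.053, 1, 0.0065, 0.1155, 0.16, 0, 0, 0.053, 1]'

```text
time: 10.0
tool_pos: [489.7, -53.9, 115.4]
tcp_rot: [3.139, 0.001, -0.083]
contact_force: [-0.5, 0.2, 0.8]
grip_width: 92.0
```

```bash
python3 - <<'E'
from h import *
plan((490.8,-49.5,64,-4.6))
im=capture('side')[...,::-1];crop(im,205,110,340,270,5,'pics/s6.png')
E
```

```text
t 10.0 p [489.7 -53.9 115.4] rpy deg [ 1.7983e+02  5.0000e-02 -4.7800e+00] F [-0.5  0.2  0.8] w 92.0
(490.8, -49.5, 64, -4.6) -> [0.0018, -0.0116, 0.1284, 0.0057, 0.0018, -0.0061]
```

View pics/s6.png

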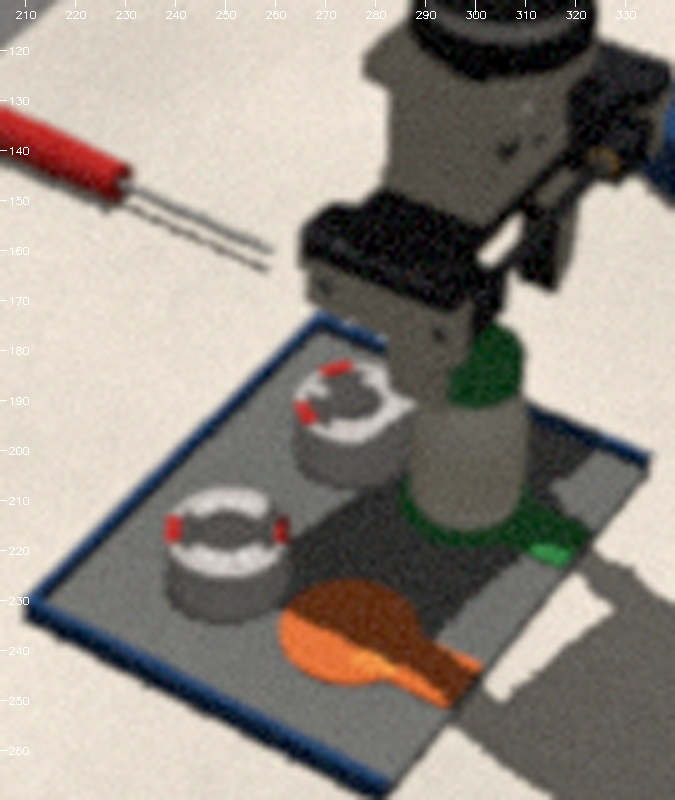

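>>> carry_out --moves '[0.0018, -0.0116, 0, 0.005, 0.002, -0.006, 1, 0.0018, -0.0116, 0, 0.005, 0.002, -0.006, 1, 0.0018, -0.0116, 0.03, 0.005, 0.002, -0.006, 1, 0.0018, -0.0116, 0.06, 0.005, 0.002, -0.006, 1, 0.0018, -0.0116, 0.09, 0.005, 0.002, -0.006, 1, 0.0018, -0.0116, 0.12, 0.005, 0.002, -0.006, 1, 0.0018, -0.0116, 0.128, 0.005, 0.002, -0.006, 1, 0.0018, -0.0116, 0.128, 0.005, 0.002, -0.006, 0.9]'

```text
time: 10.85
tool_pos: [490.0, -49.5, 62.8]
tcp_rot: [-3.142, 0.003, -0.081]
contact_force: [0.2, 0.8, -0.0]
grip_width: 87.1
```

>>> carry_out --moves '[0, 0, 0, 0, 0, 0, 0.7, 0, 0, 0, 0, 0, 0, 0.6, 0, 0, 0, 0, 0, 0, 0.4, 0, 0, 0, 0, 0, 0, 0.2, 0, 0, 0, 0, 0, 0, 0.2, 0, 0, 0, 0, 0, 0, 0.2, 0, 0, 0, 0, 0, 0, 0.2, 0, 0, 0, 0, 0, 0, 0.2]'

```text
time: 11.65
tool_pos: [490.2, -49.5, 63.1]
tcp_rot: [-3.142, 0.002, -0.081]
contact_force: [-0.0, 2.0, 4.5]
grip_width: 51.1
```

>>> carry_out --moves '[0, 0, 0, 0, 0, 0, 0.2, 0, 0, -0.04, 0, 0, 0, 0.2, 0, 0, -0.08, 0, 0, 0, 0.2, 0, 0, -0.12, 0, 0, 0, 0.2, 0, 0, -0.16, 0, 0, 0, 0.2, 0, 0, -0.2, 0, 0, 0, 0.2, 0, 0, -0.23, 0, 0, 0, 0.2, 0, 0, -0.25, 0, 0, 0, 0.2]'

```text
time: 12.45
tool_pos: [490.3, -49.6, 163.5]
tcp_rot: [3.141, 0.002, -0.081]
contact_force: [0.6, -0.5, -0.9]
grip_width: 51.0
```

```bash
python3 - <<'E'
from h import *
im=capture('side')[...,::-1];crop(im,205,110,340,270,5,'pics/s7.png')
plan((385.8,333.4,160,11))
E
```

```text
t 12.5 p [490.8 -49.7 164.4] rpy deg [ 1.7998e+02  3.0000e-02 -4.6200e+00] F [ 0.6  0.3 -0.7] w 51.3
(385.8, 333.4, 160, 11) -> [-0.3388, -0.9335, 0.0108, 0.0005, 0.001, -0.5205]
```

View pics/s7.png

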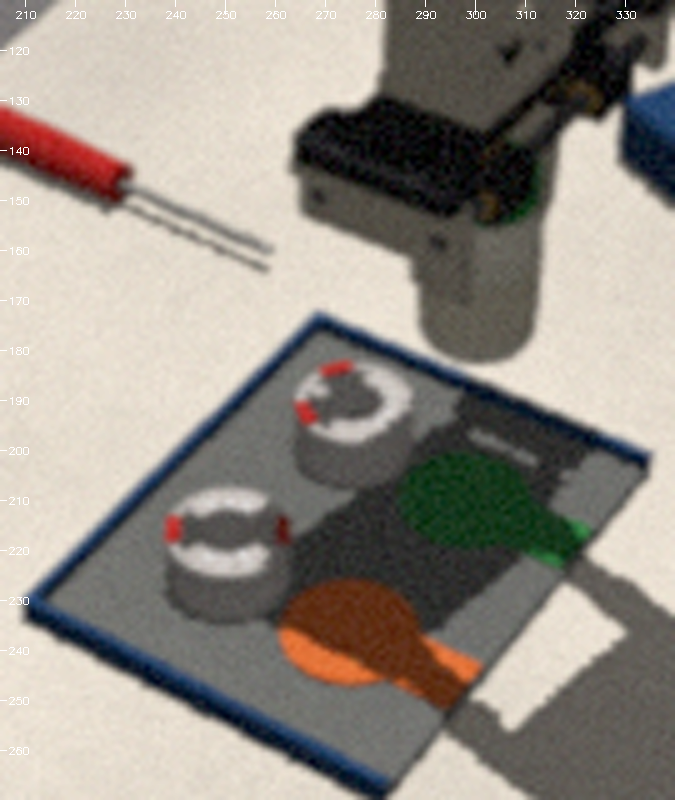

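The green-capped jar is lifted at (298,170); the hubs have not moved.

>>> carry_out --moves '[-0.02, -0.05, 0, 0, 0, -0.03, 0.2, -0.05, -0.14, 0, 0, 0, -0.08, 0.2, -0.09, -0.25, 0, 0, 0, -0.14, 0.2, -0.13, -0.36, 0, 0, 0, -0.2, 0.2, -0.17, -0.47, 0, 0, 0, -0.26, 0.2, -0.21, -0.58, 0, 0, 0, -0.32, 0.2, -0.25, -0.69, 0, 0, 0, -0.38, 0.2, -0.28, -0.78, 0, 0, 0, -0.43, 0.2]'

```text
time: 13.3
tool_pos: [402.8, 272.3, 163.6]
tcp_rot: [3.141, 0.002, 0.147]
contact_force: [0.6, 0.2, -2.1]
grip_width: 51.5
```

```bash
python3 - <<'E'
from h import *
plan((385.8,333.4,160,11),(385.8,333.4,61,11))
E
```

```text
t 13.3 p [402.8 272.3 163.6] rpy deg [1.7998e+02 1.1000e-01 8.4100e+00] F [ 0.6  0.2 -2.1] w 51.5
(385.8, 333.4, 160, 11) -> [-0.0198, -0.1574, 0.009, 0.0007, 0.0036, -0.0865]
(385.8, 333.4, 61, 11) -> [-0.0194, -0.1575, 0.2565, 0.0007, 0.0036, -0.0865]
```

>>> carry_out --moves '[-0.01, -0.07, 0, 0, 0, -0.04, 0.2, -0.017, -0.13, 0, 0, 0, -0.08, 0.2, -0.0195, -0.1575, 0, 0, 0.003, -0.0865, 0.2, -0.0195, -0.1575, 0.05, 0, 0.003, -0.0865, 0.2, -0.0195, -0.1575, 0.1, 0, 0.003, -0.0865, 0.2, -0.0195, -0.1575, 0.15, 0, 0.003, -0.0865, 0.2, -0.0195, -0.1575, 0.19, 0, 0.003, -0.0865, 0.2, -0.0195, -0.1575, 0.22, 0, 0.003, -0.0865, 0.2]'

```text
time: 14.1
tool_pos: [385.5, 332.4, 74.1]
tcp_rot: [3.14, 0.002, 0.191]
contact_force: [0.3, 0.2, -1.2]
grip_width: 51.4
```

```bash
python3 - <<'E'
from h import *
im=capture('side')[...,::-1];crop(im,140,210,320,384,4,'pics/s8.png')
plan((385.8,333.4,59.5,11))
E
```

```text
t 14.15 p [384.8 332.   72.7] rpy deg [179.88   0.24  10.95] F [-0.6 -0.3 -3.6] w 51.4
(385.8, 333.4, 59.5, 11) -> [0.0032, -0.003, 0.0331, 0.0041, 0.0081, -0.0018]
```

View pics/s8.png

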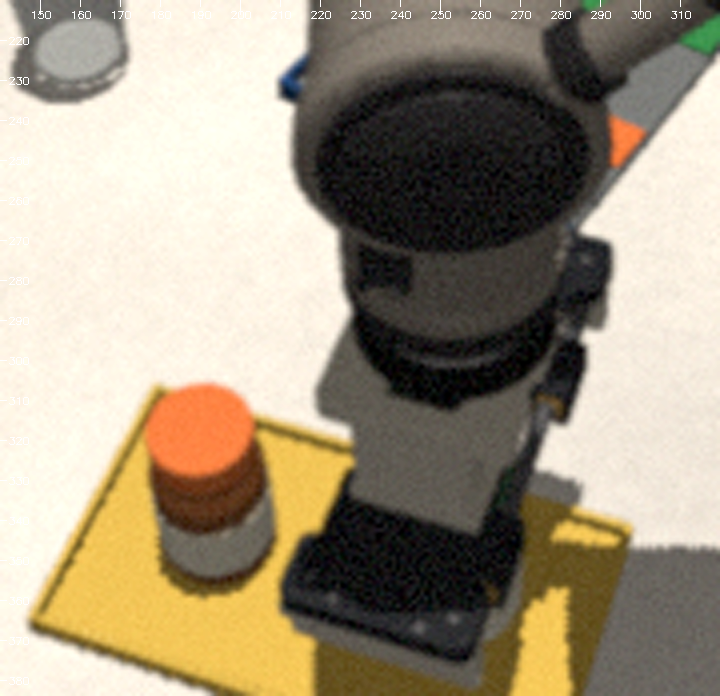

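>>> carry_out --moves '[0.003, -0.003, 0.012, 0.004, 0.006, 0, 0.2, 0.003, -0.003, 0.022, 0.004, 0.006, 0, 0.2, 0.003, -0.003, 0.029, 0.004, 0.006, 0, 0.2, 0.003, -0.003, 0.033, 0.004, 0.006, 0, 0.2, 0.003, -0.003, 0.033, 0.004, 0.006, 0, 0.2, 0.003, -0.003, 0.033, 0.004, 0.006, 0, 0.2, 0.003, -0.003, 0.033, 0.004, 0.006, 0, 0.2, 0.003, -0.003, 0.033, 0.004, 0.006, 0, 0.2]'

```text
time: 14.95
tool_pos: [385.8, 333.5, 59.7]
tcp_rot: [-3.141, 0.001, 0.191]
contact_force: [-0.2, 0.6, -2.4]
grip_width: 51.1
```

>>> carry_out --moves '[0, 0, 0, 0, 0, 0, 0.6, 0, 0, 0, 0, 0, 0, 0.7, 0, 0, 0, 0, 0, 0, 0.8, 0, 0, 0, 0, 0, 0, 0.9, 0, 0, -0.02, 0, 0, 0, 1, 0, 0, -0.06, 0, 0, 0, 1, 0, 0, -0.12, 0, 0, 0, 1, 0, 0, -0.2, 0, 0, 0, 1]'

```text
time: 15.75
tool_pos: [385.2, 333.0, 140.2]
tcp_rot: [3.141, 0.003, 0.191]
contact_force: [0.5, 1.5, -0.4]
grip_width: 91.6
```

```bash
python3 - <<'E'
from h import *
plan((560.2,48.8,140,-4.6))
E
```

```text
t 15.75 p [385.2 333.  140.2] rpy deg [1.7996e+02 1.7000e-01 1.0950e+01] F [ 0.5  1.5 -0.4] w 91.6
(560.2, 48.8, 140, -4.6) -> [0.2945, 0.7807, 0.0002, 0.0022, 0.0054, 0.5183]
```

>>> carry_out --moves '[0.02, 0.06, 0, 0, 0, 0.04, 1, 0.06, 0.16, 0, 0, 0, 0.1, 1, 0.1, 0.27, 0, 0, 0, 0.18, 1, 0.145, 0.38, 0, 0, 0, 0.25, 1, 0.185, 0.49, 0, 0, 0, 0.33, 1, 0.225, 0.6, 0, 0, 0, 0.4, 1, 0.265, 0.7, 0, 0, 0.005, 0.47, 1, 0.285, 0.755, 0, 0.002, 0.005, 0.505, 1]'

```text
time: 16.55
tool_pos: [556.2, 55.1, 140.8]
tcp_rot: [3.141, -0.002, -0.077]
contact_force: [0.7, 0.6, -0.0]
grip_width: 91.8
```

>>> carry_out --moves '[0, 0, 0, 0, 0, 0, 1, 0, 0, 0, 0, 0, 0, 1, 0, 0, 0, 0, 0, 0, 1, 0, 0, 0, 0, 0, 0, 1, 0, 0, 0, 0, 0, 0, 1, 0, 0, 0, 0, 0, 0, 1, 0, 0, 0, 0, 0, 0, 1, 0, 0, 0, 0, 0, 0, 1]'

```text
time: 17.35
tool_pos: [556.1, 55.3, 140.8]
tcp_rot: [3.141, -0.002, -0.077]
contact_force: [-0.7, -0.2, 0.3]
grip_width: 92.0
```

```bash
python3 - <<'E'
from h import *
np.set_printoptions(precision=1,suppress=True)
im=capture('side')[...,::-1];cv2.imwrite('pics/s9raw.png',im);crop(im,205,110,340,270,5,'pics/s9.png')
crop(im,130,280,320,384,4,'pics/s9t.png')
plan((560.2,48.8,80,-4.6),(560.2,48.8,27,-4.6))
def t(x,y,x0,y0,s): return (x0+(x+.5)/s-.5,y0+(y+.5)/s-.5)
E
```

```text
t 17.4 p [556.2  55.2 140.8] rpy deg [180.   -0.1  -4.4] F [-0.3  0.3 -0.6] w 91.9
(560.2, 48.8, 80, -4.6) -> [0.0111, 0.0152, 0.152, 0.0011, -0.003, 0.0063]
(560.2, 48.8, 27, -4.6) -> [0.0108, 0.0151, 0.2845, 0.0011, -0.003, 0.0063]
```

View pics/s9.png

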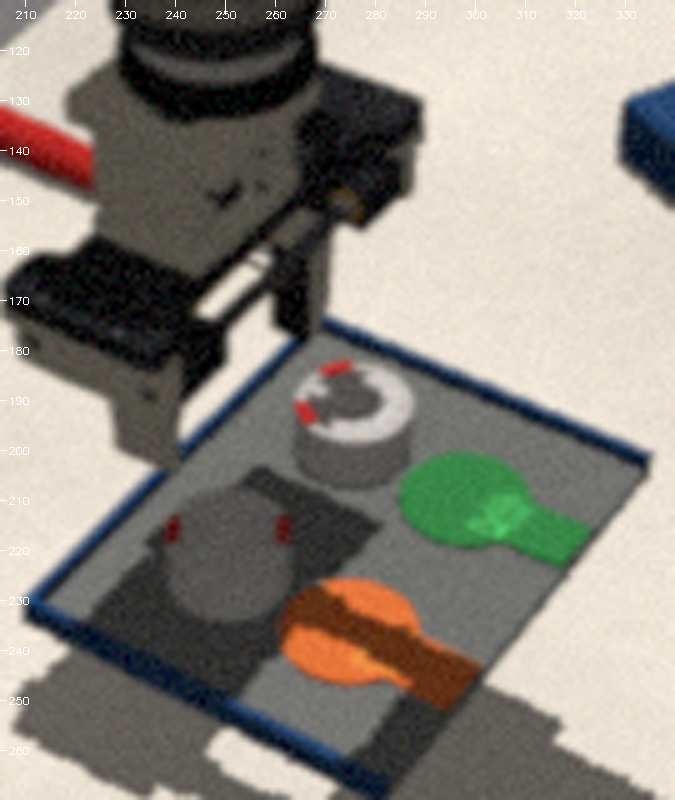

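View pics/s9t.png

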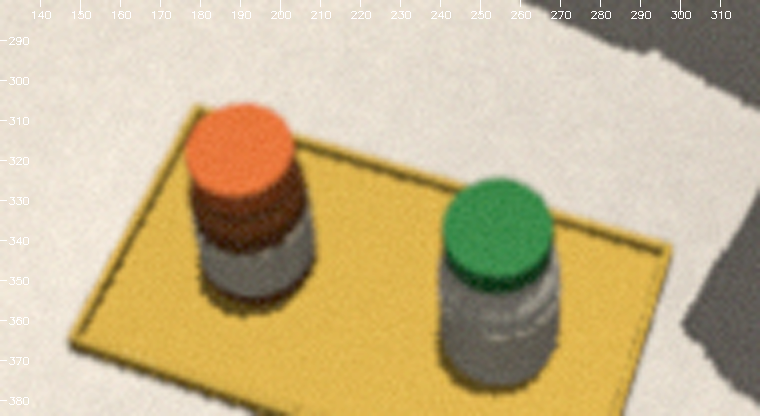

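Both jars stand upright in the tray, caps at (190,317) and (254,338). Now down on to the wanted hub.

>>> carry_out --moves '[0.011, 0.015, 0.02, 0, -0.003, 0.006, 1, 0.011, 0.015, 0.06, 0, -0.003, 0.006, 1, 0.011, 0.015, 0.11, 0, -0.003, 0.006, 1, 0.011, 0.015, 0.15, 0, -0.003, 0.006, 1, 0.011, 0.015, 0.18, 0, -0.003, 0.006, 1, 0.011, 0.015, 0.2, 0, -0.003, 0.006, 1, 0.011, 0.015, 0.2, 0, -0.003, 0.006, 1, 0.011, 0.015, 0.2, 0, -0.003, 0.006, 1]'

```text
time: 18.2
tool_pos: [560.5, 48.8, 61.1]
tcp_rot: [3.141, -0.001, -0.08]
contact_force: [-0.2, 0.4, 0.7]
grip_width: 92.0
```

```bash
python3 - <<'E'
from h import *
np.set_printoptions(precision=1,suppress=True)
im=capture('side')[...,::-1];crop(im,205,110,340,270,5,'pics/s10.png')
plan((560.2,48.8,27,-4.6))
def t(x,y,x0,y0,s): return (x0+(x+.5)/s-.5,y0+(y+.5)/s-.5)
S=lambda x,y:t(x,y,205,110,5)
a=unp('side',[S(349.5,632)],8)[0];b=unp('side',[S(464.5,500)],8)[0];print(a,b,np.linalg.norm(a-b),np.degrees(np.arctan2(*(a-b)[:2])))
E
```

```text
t 18.25 p [560.8  48.7  61.4] rpy deg [180.   -0.1  -4.6] F [ 0.1 -0.1  0.6] w 91.9
(560.2, 48.8, 27, -4.6) -> [-0.0016, -0.0001, 0.0861, 0.001, -0.0025, 0.0002]
[496.3  53.7   8. ] [488.5 -45.3   8. ] 99.31774446961323 4.4874737440532435
```

View pics/s10.png

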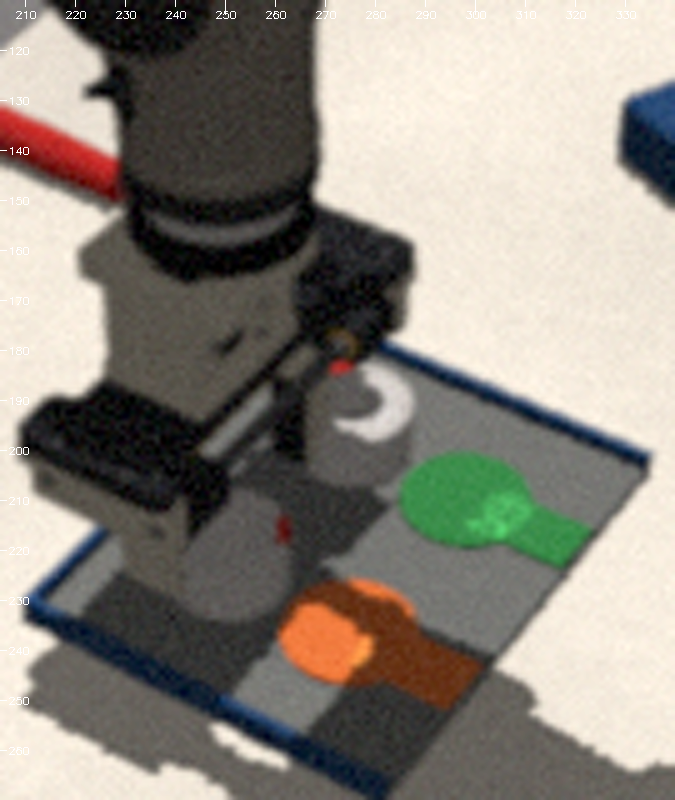

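The jaws straddle the wanted hub and the right finger is clear of the other one. Go down and close.

>>> carry_out --moves '[-0.0016, 0, 0.02, 0, -0.0025, 0, 1, -0.0016, 0, 0.045, 0, -0.0025, 0, 1, -0.0016, 0, 0.065, 0, -0.0025, 0, 1, -0.0016, 0, 0.08, 0, -0.0025, 0, 1, -0.0016, 0, 0.086, 0, -0.0025, 0, 1, -0.0016, 0, 0.086, 0, -0.0025, 0, 1, -0.0016, 0, 0.086, 0, -0.0025, 0, 0.9, -0.0016, 0, 0.086, 0, -0.0025, 0, 0.8]'

```text
time: 19.05
tool_pos: [560.4, 48.8, 27.3]
tcp_rot: [3.141, -0.001, -0.08]
contact_force: [-0.1, 0.9, 0.8]
grip_width: 80.0
```

>>> carry_out --moves '[0, 0, 0, 0, 0, 0, 0.7, 0, 0, 0, 0, 0, 0, 0.6, 0, 0, 0, 0, 0, 0, 0.4, 0, 0, 0, 0, 0, 0, 0.2, 0, 0, 0, 0, 0, 0, 0.2, 0, 0, 0, 0, 0, 0, 0.2, 0, 0, 0, 0, 0, 0, 0.2, 0, 0, 0, 0, 0, 0, 0.2]'

```text
time: 19.85
tool_pos: [560.5, 48.8, 27.5]
tcp_rot: [3.141, -0.001, -0.08]
contact_force: [-1.4, 0.3, 2.2]
grip_width: 55.9
```

>>> carry_out --moves '[0, 0, 0, 0, 0, 0, 0.2, 0, 0, -0.03, 0, 0, 0, 0.2, 0, 0, -0.08, 0, 0, 0, 0.2, 0, 0, -0.14, 0, 0, 0, 0.2, 0, 0, -0.2, 0, 0, 0, 0.2, 0, 0, -0.26, 0, 0, 0, 0.2, 0, 0, -0.31, 0, 0, 0, 0.2, 0, 0, -0.33, 0, 0, 0, 0.2]'

```text
time: 20.65
tool_pos: [561.2, 48.9, 162.0]
tcp_rot: [3.141, -0.004, -0.08]
contact_force: [-0.1, -0.5, -0.7]
grip_width: 56.1
```

```bash
python3 - <<'E'
from h import *
im=capture('side')[...,::-1];crop(im,205,70,340,230,5,'pics/s11.png')
plan((500,-160,160,-30),(459.5,-361,160,-62))
E
```

```text
t 20.7 p [561.3  48.9 162.2] rpy deg [179.98  -0.28  -4.59] F [ 0.9  0.2 -0.7] w 56.0
(500, -160, 160, -30) -> [-0.111, 0.5327, 0.0051, -0.0014, -0.0092, 0.847]
(459.5, -361, 160, -62) -> [-0.1717, 1.0417, 0.005, -0.004, -0.0088, 1.9137]
```

View pics/s11.png

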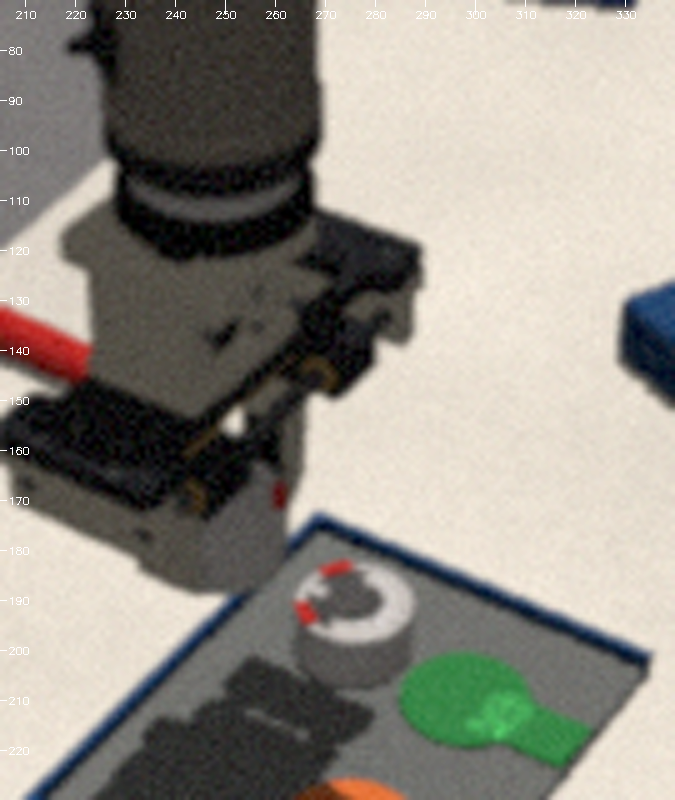

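The hub is in the jaws, a red mark at (261,169); the other hub is in place. Carry it to the drive.

>>> carry_out --moves '[-0.01, 0.04, 0, 0, -0.005, 0.06, 0.2, -0.025, 0.11, 0, 0, -0.009, 0.17, 0.2, -0.04, 0.18, 0, 0, -0.009, 0.29, 0.2, -0.055, 0.26, 0, 0, -0.009, 0.41, 0.2, -0.07, 0.34, 0, 0, -0.009, 0.53, 0.2, -0.085, 0.42, 0, 0, -0.009, 0.66, 0.2, -0.1, 0.49, 0, 0, -0.009, 0.78, 0.2, -0.111, 0.533, 0.005, 0, -0.009, 0.85, 0.2]'

```text
time: 21.5
tool_pos: [498.3, -162.5, 159.0]
tcp_rot: [3.142, 0.002, -0.53]
contact_force: [-0.1, -0.4, -2.6]
grip_width: 56.3
```

```bash
python3 - <<'E'
from h import *
plan((459.5,-361,160,-59))
E
```

```text
t 21.5 p [ 498.3 -162.5  159. ] rpy deg [ 1.800e+02  1.100e-01 -3.039e+01] F [-0.1 -0.4 -2.6] w 56.3
(459.5, -361, 160, -59) -> [0.1672, 0.4771, -0.0028, 0.001, 0.0035, 0.9537]
```

>>> carry_out --moves '[0.015, 0.04, 0, 0, 0, 0.08, 0.2, 0.04, 0.11, 0, 0, 0, 0.22, 0.2, 0.065, 0.18, 0, 0, 0, 0.37, 0.2, 0.09, 0.26, 0, 0, 0, 0.52, 0.2, 0.115, 0.34, 0, 0, 0, 0.67, 0.2, 0.14, 0.41, 0, 0, 0, 0.82, 0.2, 0.16, 0.46, -0.003, 0, 0.003, 0.92, 0.2, 0.167, 0.477, -0.003, 0, 0.003, 0.95, 0.2]'

```text
time: 22.3
tool_pos: [457.7, -363.1, 158.8]
tcp_rot: [3.14, 0.002, -1.033]
contact_force: [0.1, -0.1, -1.7]
grip_width: 56.3
```

```bash
python3 - <<'E'
from h import *
plan((459.5,-361,110,-62.1))
E
```

```text
t 22.3 p [ 457.7 -363.1  158.8] rpy deg [ 1.7991e+02  1.0000e-01 -5.9160e+01] F [ 0.1 -0.1 -1.7] w 56.3
(459.5, -361, 110, -62.1) -> [-0.002, -0.0068, 0.1219, 0.0031, 0.0033, 0.0981]
```

>>> carry_out --moves '[-0.002, -0.0068, 0, 0.003, 0.003, 0.05, 0.2, -0.002, -0.0068, 0.02, 0.003, 0.003, 0.098, 0.2, -0.002, -0.0068, 0.05, 0.003, 0.003, 0.098, 0.2, -0.002, -0.0068, 0.08, 0.003, 0.003, 0.098, 0.2, -0.002, -0.0068, 0.1, 0.003, 0.003, 0.098, 0.2, -0.002, -0.0068, 0.11, 0.003, 0.003, 0.098, 0.2, -0.002, -0.0068, 0.11, 0.003, 0.003, 0.098, 0.2, -0.002, -0.0068, 0.11, 0.003, 0.003, 0.098, 0.2]'

```text
time: 23.1
tool_pos: [459.7, -361.1, 115.0]
tcp_rot: [-3.142, -0.0, -1.084]
contact_force: [-0.8, -0.2, -1.6]
grip_width: 55.8
```

```bash
python3 - <<'E'
from h import *
im=capture('side')[...,::-1];cv2.imwrite('pics/s12raw.png',im);crop(im,300,60,420,180,5,'pics/s12.png')
im=capture('top')[...,::-1];cv2.imwrite('pics/t12raw.png',im);crop(im,350,200,470,310,6,'pics/t12.png')
plan((459.5,-361,67,-62.1))
E
```

```text
t 23.2 p [ 459.8 -361.2  115.3] rpy deg [-1.7998e+02 -5.0000e-02 -6.2090e+01] F [ 0.9  1.  -1.8] w 55.9
(459.5, -361, 67, -62.1) -> [-0.0009, 0.0004, 0.1208, -0.0005, -0.0018, 0.0002]
```

View pics/s12.png

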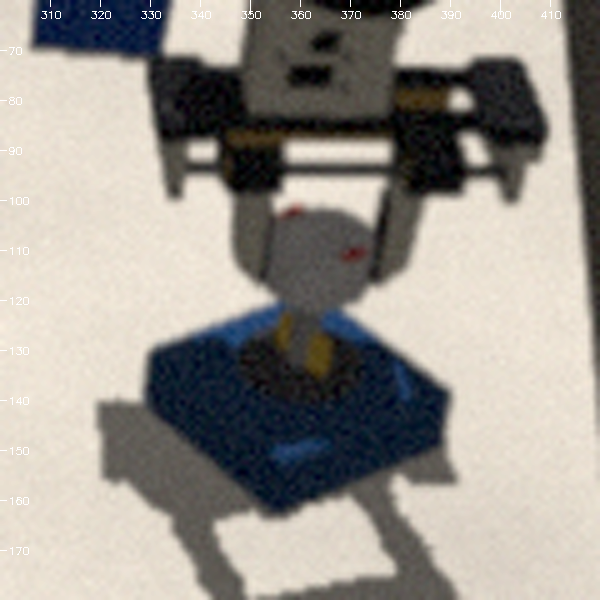

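View pics/t12.png

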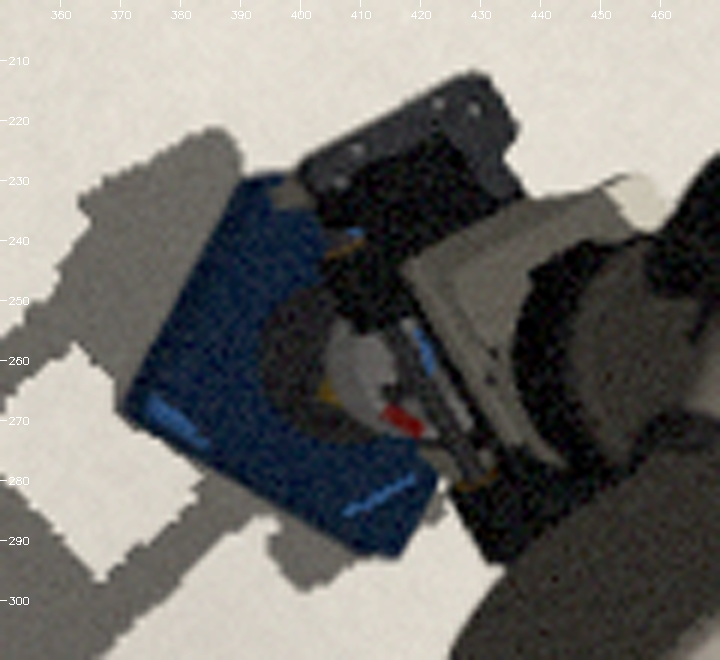

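```bash
python3 - <<'E'
from h import *
np.set_printoptions(precision=1,suppress=True)
def t(x,y,x0,y0,s): return (x0+(x+.5)/s-.5,y0+(y+.5)/s-.5)
a=unp('side',[t(292,212,300,60,5),t(354,254,300,60,5)],123.7);print(a,a.mean(0),np.degrees(np.arctan2(*(a[1]-a[0])[1::-1])))
print('top mark',unp('top',[t(404,420,350,200,6)],123.7))
for n in('side','top'):
  im=cv2.imread(f'pics/{n[0]}12raw.png')
  y=np.radians(-29.);e=np.array([np.cos(y),np.sin(y)]);P=np.array([459.7,-361.1])
  L=lambda z,r:np.array([[*(P-r*e),z],[*(P+r*e),z]])
  po=[(circ(P,28,123.7),(255,0,255)),(L(123.7,28),(255,0,255)),(circ(P,28,93.7),(255,255,0)),(L(66,18),(0,255,0)),(circ(P,8,46),(0,255,0))]
  overlay(im,n,po,*( (300,60,420,180) if n=='side' else (350,200,470,310)),5,f'pics/o12{n}.png',1.8)
E
```

```text
[[ 479.  -371.6  123.7]
 [ 437.2 -349.2  123.7]] [ 458.1 -360.4  123.7] 151.7769621365989
top mark [[ 438.1 -351.   123.7]]
```

View pics/o12side.png

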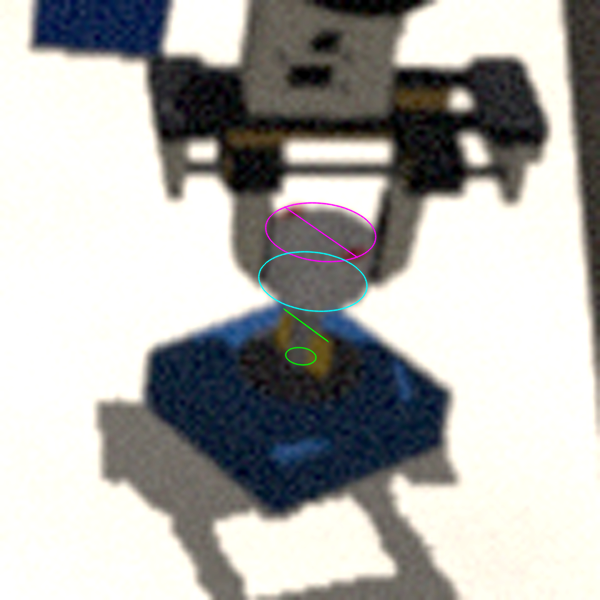

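View pics/o12top.png

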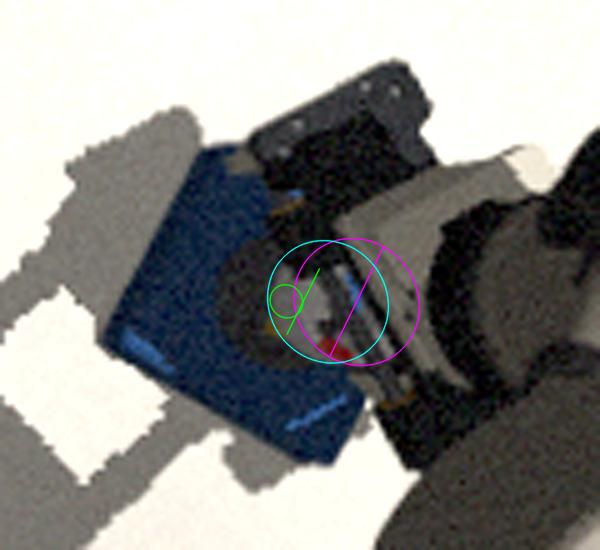

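Both views agree: the marks line up with the keys (about 151°), and the hub sits about 2 mm too far toward −y. I correct that and descend while watching the force.

```bash
python3 - <<'E'
from h import *
plan((460,-359.5,80,-62.1),(460,-359.5,67.5,-62.1))
E
```

```text
t 23.2 p [ 459.8 -361.2  115.3] rpy deg [-1.7998e+02 -5.0000e-02 -6.2090e+01] F [ 0.9  1.  -1.8] w 55.9
(460, -359.5, 80, -62.1) -> [-0.0036, -0.0024, 0.0883, -0.0005, -0.0018, 0.0002]
(460, -359.5, 67.5, -62.1) -> [-0.0037, -0.0024, 0.1196, -0.0005, -0.0018, 0.0002]
```

>>> carry_out --moves '[-0.0036, -0.0024, 0, 0, 0, 0, 0.2, -0.0036, -0.0024, 0.01, 0, 0, 0, 0.2, -0.0036, -0.0024, 0.022, 0, 0, 0, 0.2, -0.0036, -0.0024, 0.034, 0, 0, 0, 0.2, -0.0036, -0.0024, 0.046, 0, 0, 0, 0.2, -0.0036, -0.0024, 0.055, 0, 0, 0, 0.2, -0.0036, -0.0024, 0.06, 0, 0, 0, 0.2, -0.0036, -0.0024, 0.06, 0, 0, 0, 0.2]'

```text
time: 24.0
tool_pos: [459.9, -359.4, 90.9]
tcp_rot: [-3.142, -0.0, -1.084]
contact_force: [0.3, 0.1, -1.1]
grip_width: 56.0
```

```bash
python3 - <<'E'
from h import *
plan((460,-359.5,80,-62.1),(460,-359.5,67.5,-62.1))
E
```

```text
t 24.0 p [ 459.9 -359.4   90.9] rpy deg [-1.800e+02 -2.000e-02 -6.209e+01] F [ 0.3  0.1 -1.1] w 56.0
(460, -359.5, 80, -62.1) -> [0.0003, -0.0002, 0.0273, -0.0002, -0.0006, 0.0003]
(460, -359.5, 67.5, -62.1) -> [0.0003, -0.0002, 0.0585, -0.0002, -0.0006, 0.0003]
```

>>> carry_out --moves '[0, 0, 0.006, 0, 0, 0, 0.2, 0, 0, 0.012, 0, 0, 0, 0.2, 0, 0, 0.018, 0, 0, 0, 0.2, 0, 0, 0.024, 0, 0, 0, 0.2, 0, 0, 0.03, 0, 0, 0, 0.2, 0, 0, 0.036, 0, 0, 0, 0.2, 0, 0, 0.036, 0, 0, 0, 0.2, 0, 0, 0.036, 0, 0, 0, 0.2]'

```text
time: 24.8
tool_pos: [459.9, -359.4, 76.5]
tcp_rot: [-3.142, -0.0, -1.084]
contact_force: [-0.3, 0.0, -0.8]
grip_width: 55.9
```

```bash
python3 - <<'E'
from h import *
plan((460,-359.5,67.5,-62.1))
im=capture('side')[...,::-1];cv2.imwrite('pics/s13raw.png',im);crop(im,300,60,420,180,5,'pics/s13.png')
E
```

```text
t 24.8 p [ 459.9 -359.4   76.5] rpy deg [-1.800e+02 -1.000e-02 -6.209e+01] F [-0.3  0.  -0.8] w 55.9
(460, -359.5, 67.5, -62.1) -> [0.0004, -0.0002, 0.0224, -0.0001, -0.0003, 0.0003]
```

View pics/s13.png

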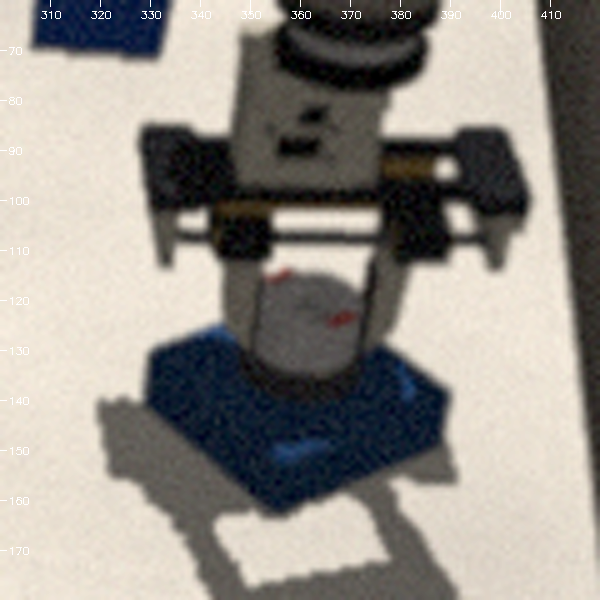

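The hub is past the key tops with no contact force, well inside the seat disc. Lower the last 9 mm.

>>> carry_out --moves '[0, 0, 0.006, 0, 0, 0, 0.2, 0, 0, 0.012, 0, 0, 0, 0.2, 0, 0, 0.016, 0, 0, 0, 0.2, 0, 0, 0.019, 0, 0, 0, 0.2, 0, 0, 0.021, 0, 0, 0, 0.2, 0, 0, 0.022, 0, 0, 0, 0.2, 0, 0, 0.022, 0, 0, 0, 0.2, 0, 0, 0.022, 0, 0, 0, 0.2]'

```text
time: 25.65
tool_pos: [459.9, -359.5, 67.8]
tcp_rot: [-3.141, -0.0, -1.084]
contact_force: [0.0, -0.5, -1.8]
grip_width: 55.9
```

>>> carry_out --moves '[0, 0, 0, 0, 0, 0, 0.6, 0, 0, 0, 0, 0, 0, 0.7, 0, 0, 0, 0, 0, 0, 0.8, 0, 0, 0, 0, 0, 0, 0.9, 0, 0, -0.02, 0, 0, 0, 1, 0, 0, -0.06, 0, 0, 0, 1, 0, 0, -0.12, 0, 0, 0, 1, 0, 0, -0.2, 0, 0, 0, 1]'

```text
time: 26.45
tool_pos: [459.3, -358.9, 148.1]
tcp_rot: [3.141, 0.002, -1.084]
contact_force: [1.1, -0.1, -0.5]
grip_width: 91.8
```

```bash
python3 - <<'E'
from h import *
plan((430,-50,170,-33),(385.8,333.4,160,11))
E
```

```text
t 26.45 p [ 459.3 -358.9  148.1] rpy deg [ 1.7997e+02  1.0000e-01 -6.2100e+01] F [ 1.1 -0.1 -0.5] w 91.8
(430, -50, 170, -33) -> [-0.717, -0.2966, -0.0535, 0.0002, 0.0036, -0.9699]
(385.8, 333.4, 160, 11) -> [-1.6157, -0.6475, -0.0271, -0.0012, 0.0037, -2.4365]
```

>>> carry_out --moves '[-0.06, -0.03, -0.02, 0, 0, -0.07, 1, -0.16, -0.065, -0.04, 0, 0, -0.2, 1, -0.26, -0.105, -0.05, 0, 0, -0.34, 1, -0.36, -0.15, -0.053, 0, 0, -0.48, 1, -0.46, -0.19, -0.053, 0, 0, -0.62, 1, -0.56, -0.23, -0.053, 0, 0, -0.75, 1, -0.66, -0.27, -0.053, 0, 0, -0.89, 1, -0.717, -0.297, -0.053, 0, 0.003, -0.97, 1]'

```text
time: 27.25
tool_pos: [429.3, -47.4, 170.6]
tcp_rot: [-3.141, 0.0, -0.572]
contact_force: [0.6, -1.2, 0.4]
grip_width: 91.9
```

```bash
python3 - <<'E'
from h import *
im=capture('side')[...,::-1];cv2.imwrite('pics/s14raw.png',im);crop(im,320,105,400,170,8,'pics/s14.png')
im=capture('top')[...,::-1];cv2.imwrite('pics/t14raw.png',im);crop(im,360,220,450,300,8,'pics/t14.png')
plan((385.8,333.4,160,11))
E
```

```text
t 27.35 p [429.7 -47.3 170.6] rpy deg [-179.96   -0.    -32.73] F [ 0.5 -0.5 -0.4] w 91.8
(385.8, 333.4, 160, 11) -> [-0.6069, -0.7412, 0.0269, -0.0011, -0.0006, -1.4578]
```

View pics/s14.png

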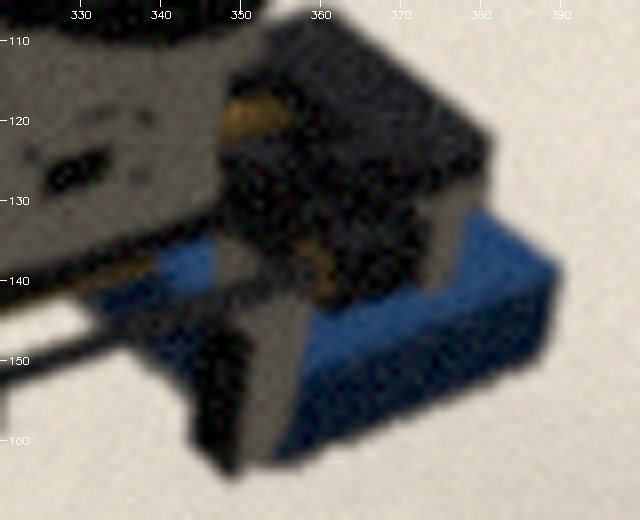

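View pics/t14.png

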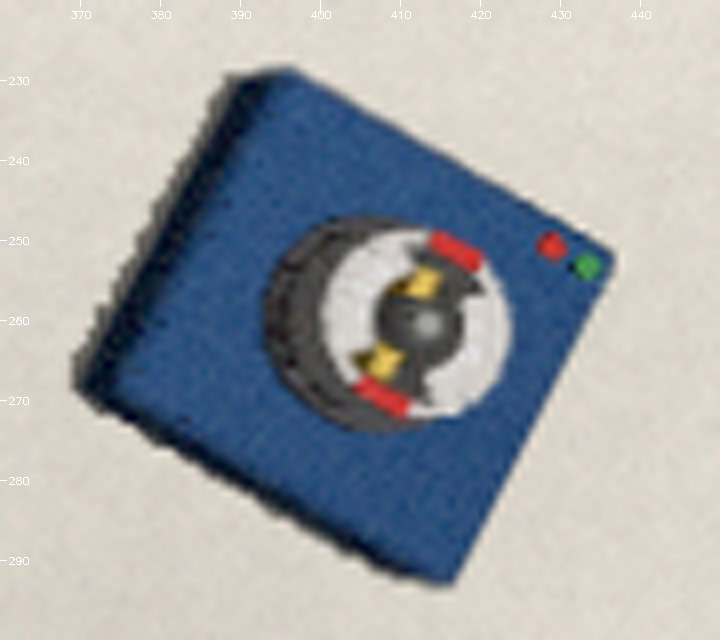

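The top view shows the hub over shaft and keys, both yellow keys in its keyways at (412,255) and (408,265). I'll verify the height from the side later. On to the green-capped jar.

```bash
python3 - <<'E'
from h import *
im=cv2.imread('pics/t14raw.png')
P=(459.9,-360.0)
overlay(im,'top',[(circ(P,28,76),(255,0,255)),(circ(P,28,46),(0,255,0))],360,220,450,300,8,'pics/o14.png',1.2)
plan((415,160,165,-5),)
E
```

```text
t 27.35 p [429.7 -47.3 170.6] rpy deg [-179.96   -0.    -32.73] F [ 0.5 -0.5 -0.4] w 91.8
(415, 160, 165, -5) -> [-0.3111, -0.4161, 0.0142, -0.0012, -0.0004, -0.9244]
```

View pics/o14.png

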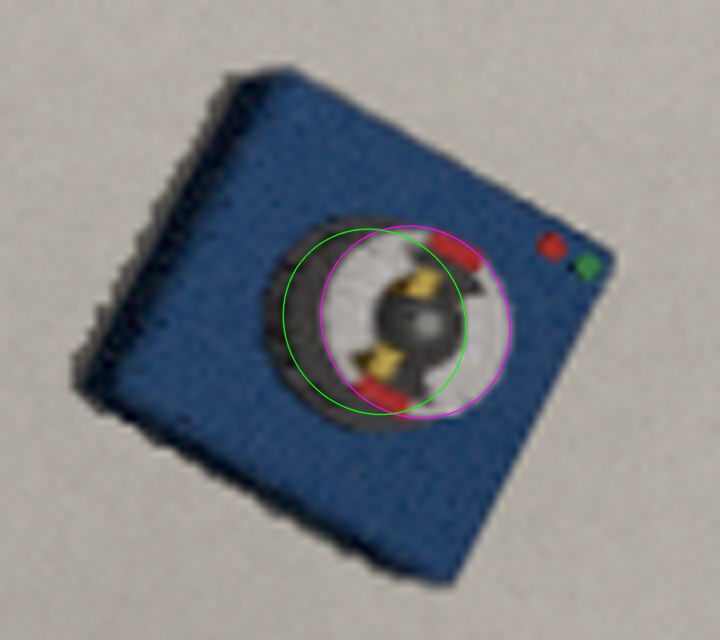

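Its size and place match a hub top at z = 76 mm, which means seated.

>>> carry_out --moves '[-0.03, -0.04, 0, 0, 0, -0.08, 1, -0.07, -0.1, 0, 0, 0, -0.21, 1, -0.11, -0.15, 0, 0, 0, -0.34, 1, -0.155, -0.21, 0.01, 0, 0, -0.48, 1, -0.2, -0.27, 0.014, 0, 0, -0.62, 1, -0.245, -0.33, 0.014, 0, 0, -0.75, 1, -0.29, -0.385, 0.014, 0, 0, -0.86, 1, -0.311, -0.416, 0.014, 0, 0, -0.924, 1]'

```text
time: 28.15
tool_pos: [415.3, 161.0, 165.6]
tcp_rot: [-3.141, -0.001, -0.085]
contact_force: [-0.7, 0.3, -0.0]
grip_width: 92.0
```

```bash
python3 - <<'E'
from h import *
plan((385.8,333.4,150,11))
E
```

```text
t 28.15 p [415.3 161.  165.6] rpy deg [-1.7995e+02 -7.0000e-02 -4.8900e+00] F [-0.7  0.3 -0. ] w 92.0
(385.8, 333.4, 150, 11) -> [-0.1104, -0.423, 0.0392, -0.0013, -0.0027, -0.5296]
```

>>> carry_out --moves '[-0.015, -0.05, 0, 0, 0, -0.06, 1, -0.035, -0.13, 0.01, 0, 0, -0.16, 1, -0.06, -0.22, 0.02, 0, 0, -0.28, 1, -0.08, -0.31, 0.03, 0, 0, -0.39, 1, -0.1, -0.385, 0.039, 0, 0, -0.48, 1, -0.11, -0.423, 0.039, 0, -0.002, -0.53, 1, -0.11, -0.423, 0.039, 0, -0.002, -0.53, 1, -0.11, -0.423, 0.039, 0, -0.002, -0.53, 1]'

```text
time: 28.95
tool_pos: [386.4, 332.5, 150.3]
tcp_rot: [-3.142, -0.001, 0.191]
contact_force: [0.1, -0.8, -0.1]
grip_width: 91.6
```

```bash
python3 - <<'E'
from h import *
np.set_printoptions(precision=1,suppress=True)
im=capture('side')[...,::-1];cv2.imwrite('pics/s15raw.png',im);crop(im,320,105,400,170,8,'pics/s15d.png')
im=capture('top')[...,::-1];cv2.imwrite('pics/t15raw.png',im);crop(im,205,185,315,275,7,'pics/t15.png')
plan((385.8,333.4,60,11))
E
```

```text
t 29.05 p [386.5 332.1 150.3] rpy deg [-180.    -0.    10.9] F [-0.   0.3 -0.1] w 92.0
(385.8, 333.4, 60, 11) -> [-0.0013, -0.0034, 0.2258, -0.0005, -0.0011, -0.0034]
```

View pics/s15d.png

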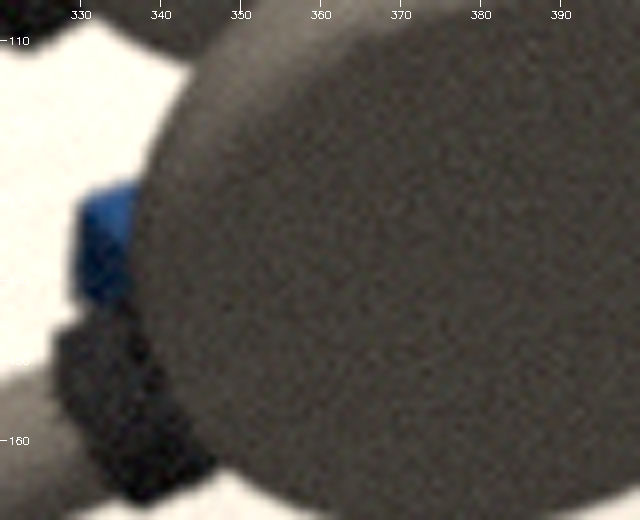

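View pics/t15.png

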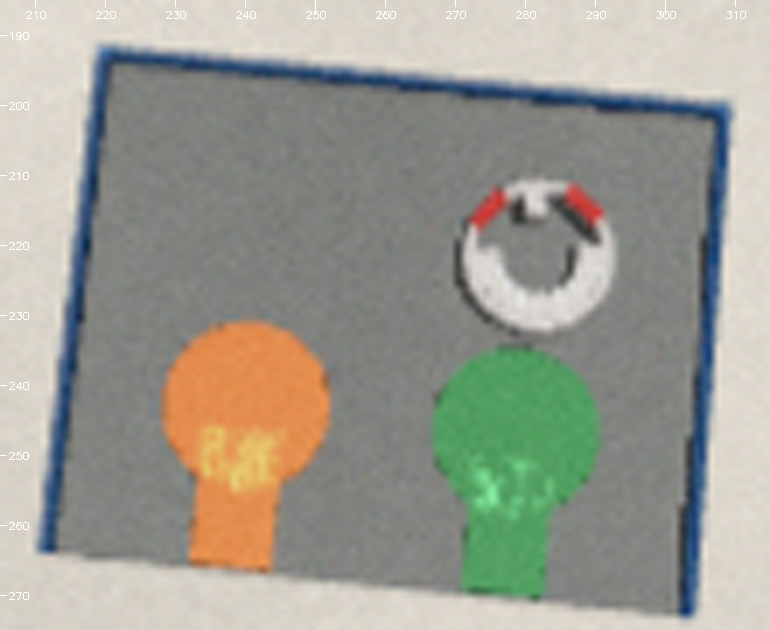

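View pics/s15raw.png

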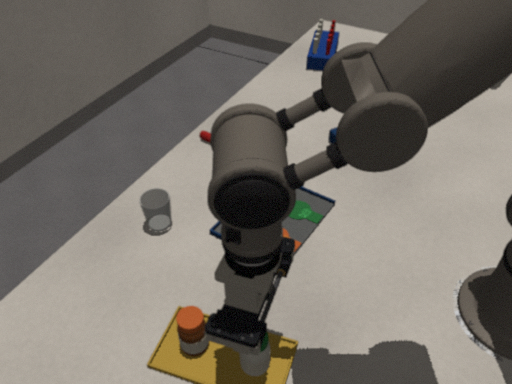

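```bash
python3 - <<'E'
from h import *
np.set_printoptions(precision=1,suppress=True)
def t(x,y): return (205+(x+.5)/7-.5,185+(y+.5)/7-.5)
a=unp('top',[t(246.5,405.5),t(517,431)],8);print(a,np.linalg.norm(a[1]-a[0]))
im=cv2.imread('pics/t15raw.png')
O=(496.5,52.7);G=(488.7,-46.6)
overlay(im,'top',[(circ(O,31,8),(255,0,255)),(circ(G,31,8),(255,0,255)),(circ((551,-53.2),28,36),(255,255,0))],205,185,315,275,7,'pics/o15.png',1.3)
im=cv2.imread('pics/s9raw.png')
overlay(im,'side',[(circ(O,31,8),(255,0,255)),(circ(G,31,8),(255,0,255)),(circ((551,-53.2),28,36),(255,255,0))],205,110,340,270,5,'pics/o15s.png',1.3)
E
```

```text
[[496.9  52.1   8. ]
 [489.3 -48.    8. ]] 100.3784477959834
```

View pics/o15.png

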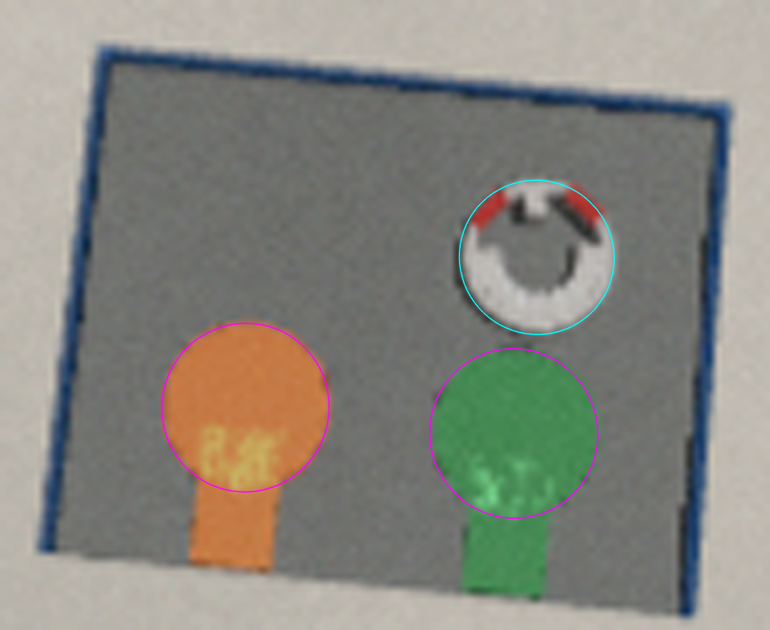

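View pics/o15s.png

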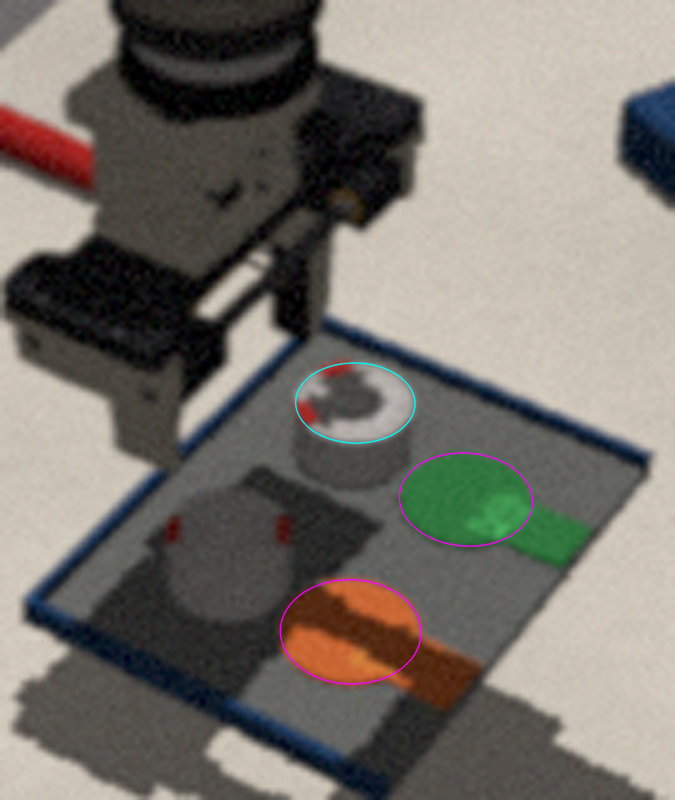

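The side view of the hub is blocked by the arm. The other hub is unmoved. Pad centres come out at (496.6, 53.0) for orange and (488.9, −46.9) for green, 100 mm apart as they should be. Descend on the green-capped jar.

>>> carry_out --moves '[-0.0013, -0.0034, 0.01, 0, 0, -0.003, 1, -0.0013, -0.0034, 0.05, 0, 0, -0.003, 1, -0.0013, -0.0034, 0.1, 0, 0, -0.003, 1, -0.0013, -0.0034, 0.15, 0, 0, -0.003, 1, -0.0013, -0.0034, 0.19, 0, 0, -0.003, 1, -0.0013, -0.0034, 0.215, 0, 0, -0.003, 1, -0.0013, -0.0034, 0.2255, 0, 0, -0.003, 1, -0.0013, -0.0034, 0.2255, 0, 0, -0.003, 1]'

```text
time: 29.85
tool_pos: [385.8, 333.1, 59.9]
tcp_rot: [-3.142, -0.0, 0.191]
contact_force: [-0.1, 0.3, 1.3]
grip_width: 91.7
```

>>> carry_out --moves '[0, 0, 0, 0, 0, 0, 0.8, 0, 0, 0, 0, 0, 0, 0.6, 0, 0, 0, 0, 0, 0, 0.4, 0, 0, 0, 0, 0, 0, 0.2, 0, 0, 0, 0, 0, 0, 0.2, 0, 0, 0, 0, 0, 0, 0.2, 0, 0, 0, 0, 0, 0, 0.2, 0, 0, 0, 0, 0, 0, 0.2]'

```text
time: 30.65
tool_pos: [385.9, 333.2, 60.1]
tcp_rot: [-3.141, -0.0, 0.191]
contact_force: [0.0, 0.5, 1.5]
grip_width: 51.2
```

>>> carry_out --moves '[0, 0, 0, 0, 0, 0, 0.2, 0, 0, -0.03, 0, 0, 0, 0.2, 0, 0, -0.07, 0, 0, 0, 0.2, 0, 0, -0.11, 0, 0, 0, 0.2, 0, 0, -0.16, 0, 0, 0, 0.2, 0, 0, -0.21, 0, 0, 0, 0.2, 0, 0, -0.25, 0, 0, 0, 0.2, 0, 0, -0.26, 0, 0, 0, 0.2]'

```text
time: 31.45
tool_pos: [386.5, 333.6, 166.3]
tcp_rot: [-3.14, -0.004, 0.191]
contact_force: [0.1, 1.0, -0.9]
grip_width: 51.0
```

```bash
python3 - <<'E'
from h import *
plan((488.9,-46.9,165,-4.6))
E
```

```text
t 31.45 p [386.5 333.6 166.3] rpy deg [-179.92   -0.2    10.96] F [ 0.1  1.  -0.9] w 51.0
(488.9, -46.9, 165, -4.6) -> [0.0704, 0.9825, 0.002, -0.0036, -0.0064, 0.5186]
```

>>> carry_out --moves '[0.004, 0.05, 0, 0, 0, 0.03, 0.2, 0.01, 0.14, 0, 0, 0, 0.08, 0.2, 0.018, 0.25, 0, 0, 0, 0.14, 0.2, 0.026, 0.36, 0, 0, 0, 0.19, 0.2, 0.034, 0.47, 0, 0, 0, 0.25, 0.2, 0.042, 0.58, 0, 0, 0, 0.31, 0.2, 0.05, 0.69, 0, 0, 0, 0.36, 0.2, 0.056, 0.78, 0, -0.003, -0.006, 0.41, 0.2]'

```text
time: 32.25
tool_pos: [467.7, 29.2, 165.6]
tcp_rot: [-3.142, 0.001, -0.026]
contact_force: [0.7, -0.0, -2.2]
grip_width: 51.2
```

```bash
python3 - <<'E'
from h import *
plan((488.9,-46.9,165,-4.6),(488.9,-46.9,75,-4.6))
E
```

```text
t 32.25 p [467.7  29.2 165.6] rpy deg [-1.80e+02  4.00e-02 -1.46e+00] F [ 0.7 -0.  -2.2] w 51.2
(488.9, -46.9, 165, -4.6) -> [0.0579, 0.1889, 0.0014, 0.0, 0.0012, 0.1046]
(488.9, -46.9, 75, -4.6) -> [0.058, 0.1889, 0.2264, 0.0, 0.0012, 0.1046]
```

>>> carry_out --moves '[0.02, 0.07, 0, 0, 0, 0.04, 0.2, 0.045, 0.15, 0, 0, 0, 0.08, 0.2, 0.058, 0.189, 0, 0, 0, 0.105, 0.2, 0.058, 0.189, 0.02, 0, 0, 0.105, 0.2, 0.058, 0.189, 0.07, 0, 0, 0.105, 0.2, 0.058, 0.189, 0.12, 0, 0, 0.105, 0.2, 0.058, 0.189, 0.16, 0, 0, 0.105, 0.2, 0.058, 0.189, 0.18, 0, 0, 0.105, 0.2]'

```text
time: 33.05
tool_pos: [487.4, -45.3, 91.7]
tcp_rot: [-3.141, 0.004, -0.079]
contact_force: [-0.8, -0.4, -2.7]
grip_width: 51.3
```

```bash
python3 - <<'E'
from h import *
im=capture('side')[...,::-1];crop(im,205,110,340,270,5,'pics/s16.png')
plan((488.9,-46.9,64.5,-4.6))
E
```

```text
t 33.1 p [487.3 -45.5  91.2] rpy deg [-179.94    0.29   -4.54] F [-0.9  0.6 -2.9] w 51.4
(488.9, -46.9, 64.5, -4.6) -> [0.0047, 0.0033, 0.0668, -0.002, 0.0097, 0.0019]
```

View pics/s16.png

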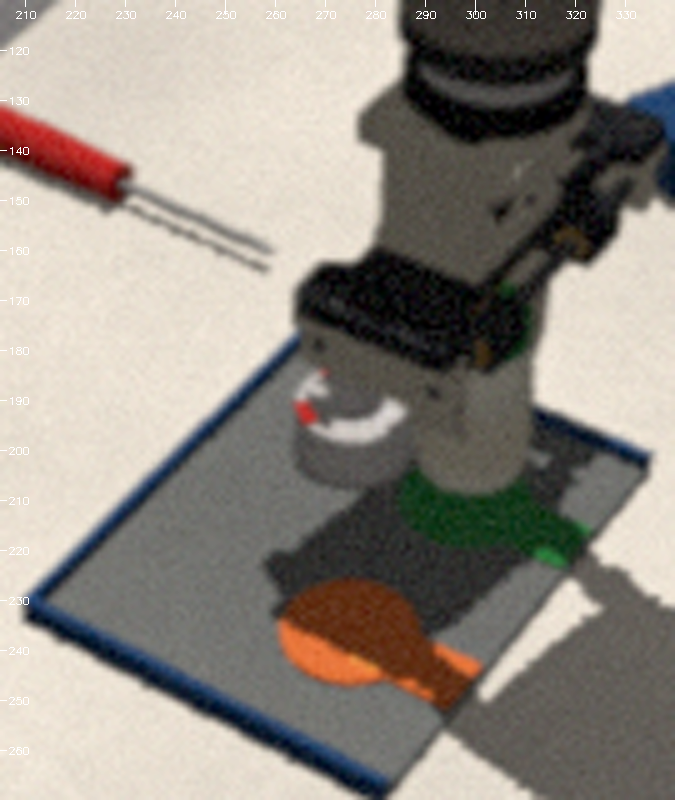

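The jar hangs about 27 mm above the green pad, foot near (300,205). Lower to contact.

>>> carry_out --moves '[0.0047, 0.0033, 0, -0.002, 0.009, 0, 0.2, 0.0047, 0.0033, 0.015, -0.002, 0.009, 0, 0.2, 0.0047, 0.0033, 0.03, -0.002, 0.009, 0, 0.2, 0.0047, 0.0033, 0.045, -0.002, 0.009, 0, 0.2, 0.0047, 0.0033, 0.055, -0.002, 0.009, 0, 0.2, 0.0047, 0.0033, 0.062, -0.002, 0.009, 0, 0.2, 0.0047, 0.0033, 0.066, -0.002, 0.009, 0, 0.2, 0.0047, 0.0033, 0.067, -0.002, 0.009, 0, 0.2]'

```text
time: 33.9
tool_pos: [488.9, -46.9, 64.3]
tcp_rot: [-3.142, 0.001, -0.079]
contact_force: [0.5, -0.2, -1.2]
grip_width: 51.2
```

```bash
python3 - <<'E'
from h import *
im=capture('side')[...,::-1];crop(im,240,150,340,240,7,'pics/s17.png');cv2.imwrite('pics/s17raw.png',im)
plan((488.9,-46.9,64.3,-4.6))
E
```

```text
t 33.95 p [488.9 -46.9  64.4] rpy deg [ 1.80e+02  2.00e-02 -4.54e+00] F [ 0.6  0.1 -2.6] w 50.8
(488.9, -46.9, 64.3, -4.6) -> [-0.0, -0.0001, 0.0002, 0.0001, 0.0007, 0.0018]
```

View pics/s17.png

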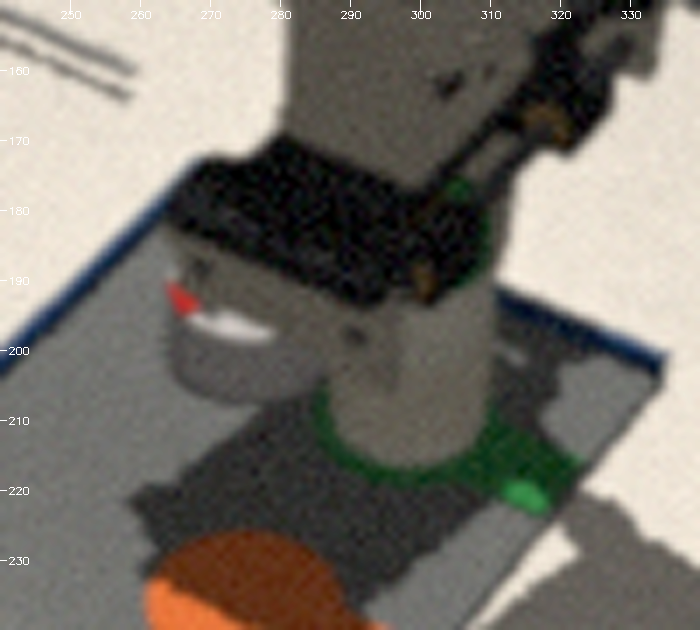

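The green ring shows evenly round the jar's foot at (298,213). Release.

>>> carry_out --moves '[0, 0, 0, 0, 0, 0, 0.6, 0, 0, 0, 0, 0, 0, 0.7, 0, 0, 0, 0, 0, 0, 0.8, 0, 0, 0, 0, 0, 0, 0.9, 0, 0, -0.02, 0, 0, 0, 1, 0, 0, -0.06, 0, 0, 0, 1, 0, 0, -0.12, 0, 0, 0, 1, 0, 0, -0.2, 0, 0, 0, 1]'

```text
time: 34.75
tool_pos: [488.2, -46.8, 144.9]
tcp_rot: [-3.141, 0.003, -0.079]
contact_force: [0.4, -0.2, -0.2]
grip_width: 91.7
```

```bash
python3 - <<'E'
from h import *
plan((499.8,355.4,165,11))
E
```

```text
t 34.75 p [488.2 -46.8 144.9] rpy deg [-1.7998e+02  1.5000e-01 -4.5500e+00] F [ 0.4 -0.2 -0.2] w 91.7
(499.8, 355.4, 165, 11) -> [-0.0509, -1.0046, -0.0498, -0.0013, 0.0049, -0.5182]
```

>>> carry_out --moves '[-0.003, -0.05, -0.03, 0, 0, -0.03, 1, -0.008, -0.15, -0.05, 0, 0, -0.08, 1, -0.014, -0.27, -0.05, 0, 0, -0.14, 1, -0.02, -0.39, -0.05, 0, 0, -0.2, 1, -0.026, -0.51, -0.05, 0, 0, -0.26, 1, -0.032, -0.63, -0.05, 0, 0, -0.32, 1, -0.038, -0.75, -0.05, 0, 0, -0.38, 1, -0.043, -0.86, -0.05, 0, 0.004, -0.44, 1]'

```text
time: 35.55
tool_pos: [498.1, 299.9, 165.9]
tcp_rot: [-3.141, -0.0, 0.153]
contact_force: [1.3, 0.2, -0.1]
grip_width: 92.1
```

```bash
python3 - <<'E'
from h import *
plan((499.8,355.4,165,11),(499.8,355.4,110,11))
E
```

```text
t 35.55 p [498.1 299.9 165.9] rpy deg [-1.7994e+02 -3.0000e-02  8.7600e+00] F [ 1.3  0.2 -0.1] w 92.1
(499.8, 355.4, 165, 11) -> [0.0255, -0.1365, 0.0023, -0.0019, -0.001, -0.0746]
(499.8, 355.4, 110, 11) -> [0.0254, -0.1364, 0.1398, -0.0019, -0.001, -0.0746]
```

>>> carry_out --moves '[0.012, -0.06, 0, 0, 0, -0.03, 1, 0.0225, -0.12, 0, 0, 0, -0.06, 1, 0.0255, -0.1365, 0, 0, 0, -0.0746, 1, 0.0255, -0.1365, 0, 0, 0, -0.0746, 1, 0.0255, -0.1365, 0, 0, 0, -0.0746, 1, 0.0255, -0.1365, 0.02, 0, 0, -0.0746, 1, 0.0255, -0.1365, 0.06, 0, 0, -0.0746, 1, 0.0255, -0.1365, 0.1, 0, 0, -0.0746, 1]'

```text
time: 36.35
tool_pos: [500.1, 354.2, 125.4]
tcp_rot: [-3.141, -0.001, 0.19]
contact_force: [-1.0, -0.3, -0.4]
grip_width: 91.8
```

```bash
python3 - <<'E'
from h import *
im=capture('side')[...,::-1];crop(im,260,100,400,230,5,'pics/s18.png');cv2.imwrite('pics/s18raw.png',im)
im=capture('top')[...,::-1];crop(im,205,185,315,275,7,'pics/t18.png');cv2.imwrite('pics/t18raw.png',im)
plan((499.8,355.4,60.5,11))
E
```

```text
t 36.45 p [498.7 353.6 123.3] rpy deg [179.96   0.26  10.91] F [-0.1  0.9 -0.1] w 91.5
(499.8, 355.4, 60.5, 11) -> [0.0043, -0.004, 0.1571, 0.0013, 0.0086, -0.0029]
```

View pics/s18.png

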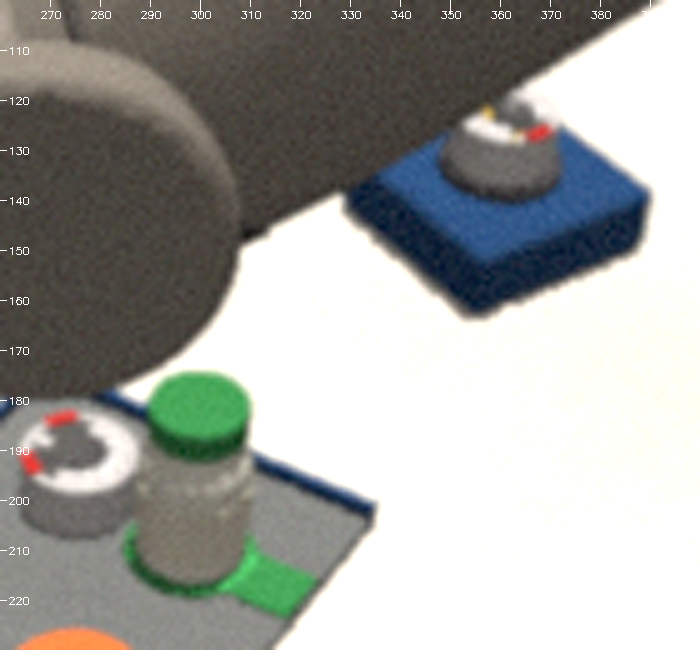

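View pics/t18.png

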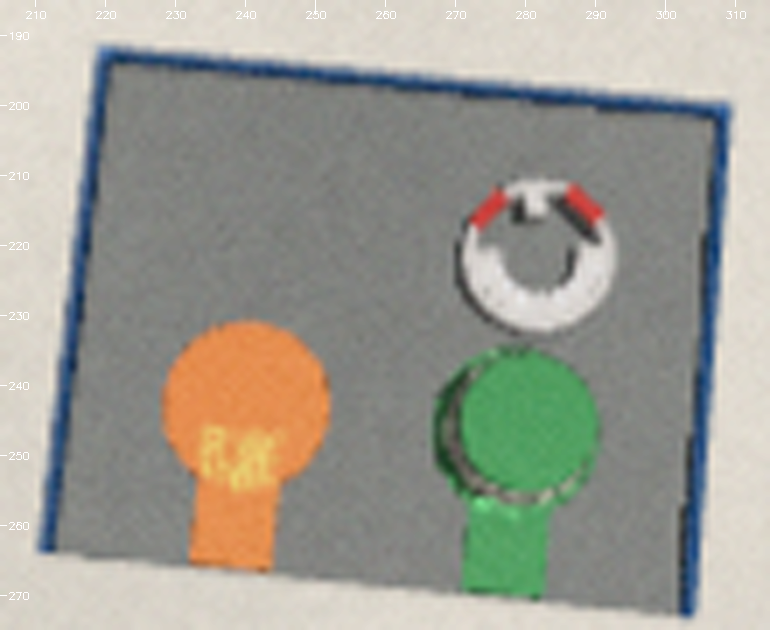

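```bash
python3 - <<'E'
from h import *
im=cv2.imread('pics/s18raw.png')
m=(255,0,255);c=(255,255,0)
P=(458.7,-358.6);G=(488.7,-46.0)
overlay(im,'side',[(circ(P,28,76),m),(circ(P,28,46),c),(circ(G,31,8),m),(circ(G,26,8),c),(circ(G,23.5,97.5),m)],260,100,400,230,5,'pics/o18.png',1.3)
E
```

```text
(no output)
```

View pics/o18.png

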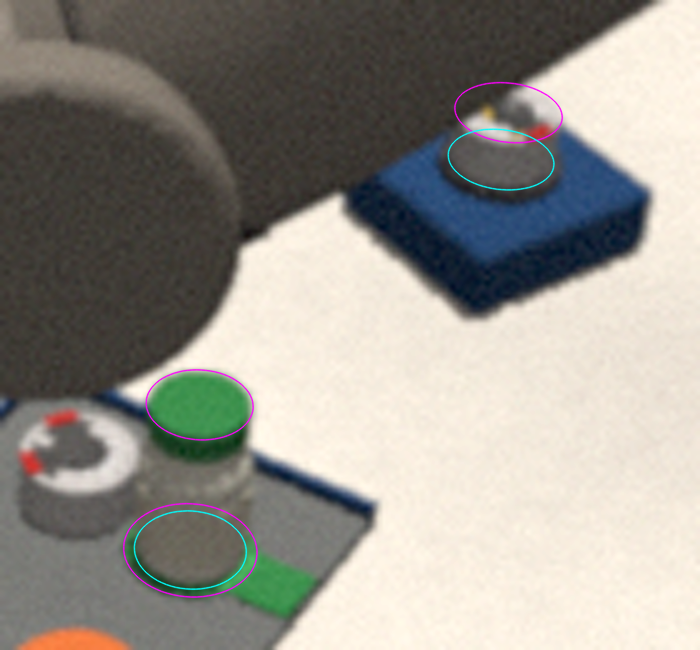

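The green-capped jar's foot is concentric with its pad, and the hub outline fits a seated hub (46 to 76 mm). Now the orange-capped jar.

>>> carry_out --moves '[0.004, -0.004, 0, 0, 0.008, -0.003, 1, 0.004, -0.004, 0, 0, 0.008, -0.003, 1, 0.004, -0.004, 0.03, 0, 0.008, -0.003, 1, 0.004, -0.004, 0.07, 0, 0.008, -0.003, 1, 0.004, -0.004, 0.11, 0, 0.008, -0.003, 1, 0.004, -0.004, 0.14, 0, 0.008, -0.003, 1, 0.004, -0.004, 0.157, 0, 0.008, -0.003, 1, 0.004, -0.004, 0.157, 0, 0.008, -0.003, 1]'

```text
time: 37.25
tool_pos: [499.3, 355.1, 59.5]
tcp_rot: [3.14, 0.002, 0.192]
contact_force: [0.0, -0.1, 0.6]
grip_width: 91.7
```

>>> carry_out --moves '[0, 0, 0, 0, 0, 0, 0.8, 0, 0, 0, 0, 0, 0, 0.6, 0, 0, 0, 0, 0, 0, 0.4, 0, 0, 0, 0, 0, 0, 0.2, 0, 0, 0, 0, 0, 0, 0.2, 0, 0, 0, 0, 0, 0, 0.2, 0, 0, 0, 0, 0, 0, 0.2, 0, 0, 0, 0, 0, 0, 0.2]'

```text
time: 38.05
tool_pos: [499.3, 355.2, 59.7]
tcp_rot: [3.141, 0.002, 0.192]
contact_force: [-0.1, 0.8, 2.4]
grip_width: 50.9
```

>>> carry_out --moves '[0, 0, 0, 0, 0, 0, 0.2, 0, 0, -0.03, 0, 0, 0, 0.2, 0, 0, -0.07, 0, 0, 0, 0.2, 0, 0, -0.11, 0, 0, 0, 0.2, 0, 0, -0.16, 0, 0, 0, 0.2, 0, 0, -0.21, 0, 0, 0, 0.2, 0, 0, -0.25, 0, 0, 0, 0.2, 0, 0, -0.26, 0, 0, 0, 0.2]'

```text
time: 38.85
tool_pos: [500.3, 355.8, 166.3]
tcp_rot: [-3.142, -0.002, 0.192]
contact_force: [0.0, 0.2, -1.4]
grip_width: 51.2
```

```bash
python3 - <<'E'
from h import *
plan((496.6,53,165,-4.6))
E
```

```text
t 38.85 p [500.3 355.8 166.3] rpy deg [-1.800e+02 -1.200e-01  1.101e+01] F [ 0.   0.2 -1.4] w 51.2
(496.6, 53, 165, -4.6) -> [-0.1535, 0.7413, 0.0029, -0.0006, -0.004, 0.5203]
```

>>> carry_out --moves '[-0.01, 0.05, 0, 0, 0, 0.03, 0.2, -0.03, 0.14, 0, 0, 0, 0.1, 0.2, -0.052, 0.25, 0, 0, 0, 0.18, 0.2, -0.075, 0.36, 0, 0, 0, 0.25, 0.2, -0.097, 0.47, 0, 0, 0, 0.33, 0.2, -0.12, 0.58, 0, 0, 0, 0.41, 0.2, -0.14, 0.67, 0, 0, -0.004, 0.47, 0.2, -0.15, 0.72, 0, 0, -0.004, 0.505, 0.2]'

```text
time: 39.65
tool_pos: [495.7, 58.9, 165.9]
tcp_rot: [3.141, 0.001, -0.076]
contact_force: [0.5, -0.4, -1.7]
grip_width: 51.1
```

```bash
python3 - <<'E'
from h import *
plan((496.6,53,91,-4.6))
E
```

```text
t 39.65 p [495.7  58.9 165.9] rpy deg [ 1.7998e+02  7.0000e-02 -4.3400e+00] F [ 0.5 -0.4 -1.7] w 51.1
(496.6, 53, 91, -4.6) -> [0.0035, 0.0145, 0.1872, 0.0007, 0.0022, 0.0088]
```

>>> carry_out --moves '[0.0035, 0.0145, 0, 0, 0.002, 0.009, 0.2, 0.0035, 0.0145, 0, 0, 0.002, 0.009, 0.2, 0.0035, 0.0145, 0.03, 0, 0.002, 0.009, 0.2, 0.0035, 0.0145, 0.07, 0, 0.002, 0.009, 0.2, 0.0035, 0.0145, 0.12, 0, 0.002, 0.009, 0.2, 0.0035, 0.0145, 0.16, 0, 0.002, 0.009, 0.2, 0.0035, 0.0145, 0.187, 0, 0.002, 0.009, 0.2, 0.0035, 0.0145, 0.187, 0, 0.002, 0.009, 0.2]'

```text
time: 40.45
tool_pos: [495.7, 54.1, 89.7]
tcp_rot: [3.141, 0.003, -0.079]
contact_force: [-0.6, -0.5, -1.3]
grip_width: 51.2
```

```bash
python3 - <<'E'
from h import *
im=capture('side')[...,::-1];crop(im,205,110,340,270,5,'pics/s19.png')
plan((496.6,53,64,-4.6))
E
```

```text
t 40.5 p [496.3  53.9  90.7] rpy deg [ 1.7999e+02  8.0000e-02 -4.5300e+00] F [-0.2 -0.1 -2.4] w 50.8
(496.6, 53, 64, -4.6) -> [0.001, 0.0021, 0.0667, 0.0005, 0.0027, 0.0023]
```

View pics/s19.png

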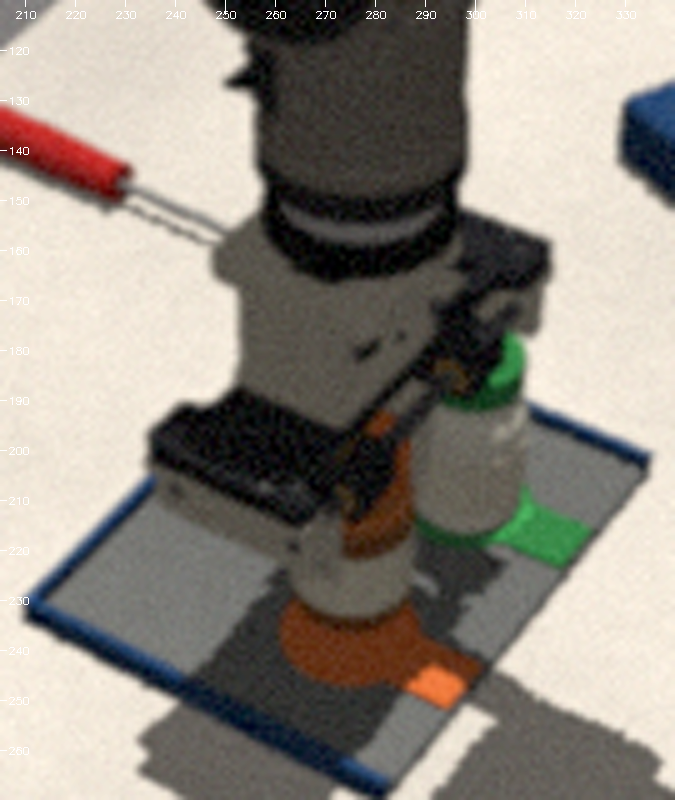

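The jar is over the orange pad and the green-capped jar stands undisturbed.

>>> carry_out --moves '[0.001, 0.002, 0, 0, 0.003, 0, 0.2, 0.001, 0.002, 0.015, 0, 0.003, 0, 0.2, 0.001, 0.002, 0.03, 0, 0.003, 0, 0.2, 0.001, 0.002, 0.045, 0, 0.003, 0, 0.2, 0.001, 0.002, 0.055, 0, 0.003, 0, 0.2, 0.001, 0.002, 0.062, 0, 0.003, 0, 0.2, 0.001, 0.002, 0.066, 0, 0.003, 0, 0.2, 0.001, 0.002, 0.067, 0, 0.003, 0, 0.2]'

```text
time: 41.3
tool_pos: [496.6, 53.0, 63.7]
tcp_rot: [3.141, 0.0, -0.079]
contact_force: [-0.0, -0.7, -1.5]
grip_width: 51.0
```

```bash
python3 - <<'E'
from h import *
im=capture('side')[...,::-1];crop(im,230,180,330,260,7,'pics/s20.png')
plan((496.6,53,64,-4.6))
E
```

```text
t 41.35 p [496.6  53.   63.8] rpy deg [ 1.7999e+02 -1.0000e-02 -4.5400e+00] F [ 0.2 -0.5 -2. ] w 51.4
(496.6, 53, 64, -4.6) -> [-0.0001, 0.0, -0.0005, 0.0005, -0.0002, 0.0021]
```

View pics/s20.png

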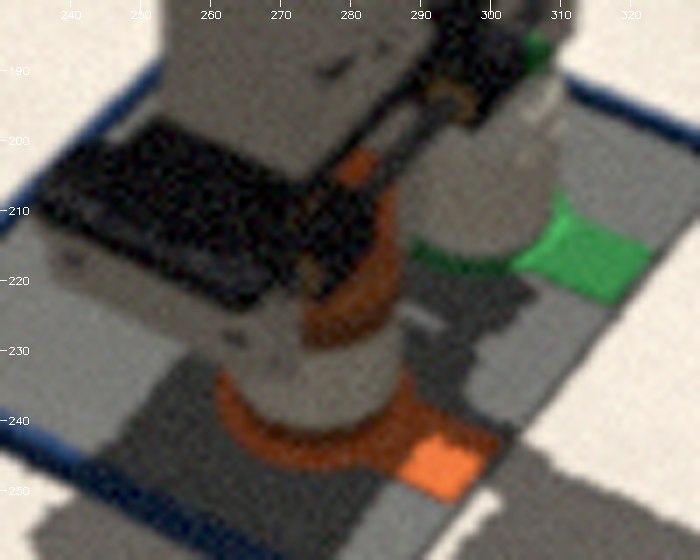

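The foot sits within the orange pad, with an even ring showing. Release and withdraw to the side.

>>> carry_out --moves '[0, 0, 0, 0, 0, 0, 0.6, 0, 0, 0, 0, 0, 0, 0.7, 0, 0, 0, 0, 0, 0, 0.8, 0, 0, 0, 0, 0, 0, 0.9, 0, 0, -0.02, 0, 0, 0, 1, 0, 0, -0.06, 0, 0, 0, 1, 0, 0, -0.12, 0, 0, 0, 1, 0, 0, -0.2, 0, 0, 0, 1]'

```text
time: 42.15
tool_pos: [495.9, 53.0, 144.3]
tcp_rot: [3.141, 0.002, -0.079]
contact_force: [-0.0, -0.2, -1.0]
grip_width: 91.7
```

```bash
python3 - <<'E'
from h import *
plan((400,330,220,5))
E
```

```text
t 42.15 p [495.9  53.  144.3] rpy deg [ 1.7998e+02  1.3000e-01 -4.5400e+00] F [-0.  -0.2 -1. ] w 91.7
(400, 330, 220, 5) -> [-0.2941, -0.6712, -0.1888, 0.0003, 0.0043, -0.318]
```

>>> carry_out --moves '[-0.03, -0.06, -0.05, 0, 0, -0.03, 1, -0.07, -0.15, -0.1, 0, 0, -0.08, 1, -0.115, -0.25, -0.14, 0, 0, -0.13, 1, -0.16, -0.35, -0.17, 0, 0, -0.18, 1, -0.2, -0.45, -0.19, 0, 0, -0.22, 1, -0.24, -0.55, -0.19, 0, 0, -0.26, 1, -0.28, -0.64, -0.19, 0, 0, -0.3, 1, -0.294, -0.67, -0.19, 0, 0, -0.32, 1]'

```text
time: 42.95
tool_pos: [398.5, 332.3, 221.2]
tcp_rot: [-3.14, 0.002, 0.092]
contact_force: [0.2, -0.0, 0.5]
grip_width: 91.6
```

>>> carry_out --moves '[0, 0, 0, 0, 0, 0, 1, 0, 0, 0, 0, 0, 0, 1, 0, 0, 0, 0, 0, 0, 1, 0, 0, 0, 0, 0, 0, 1, 0, 0, 0, 0, 0, 0, 1, 0, 0, 0, 0, 0, 0, 1, 0, 0, 0, 0, 0, 0, 1, 0, 0, 0, 0, 0, 0, 1]'

```text
time: 43.75
tool_pos: [398.6, 332.2, 221.2]
tcp_rot: [-3.14, 0.002, 0.092]
contact_force: [-0.1, -0.5, -0.7]
grip_width: 91.5
```

```bash
python3 - <<'E'
from h import *
s=capture('side')[...,::-1].copy();t=capture('top')[...,::-1].copy()
cv2.imwrite('pics/s21.png',s);cv2.imwrite('pics/t21.png',t)
m=(255,0,255);c=(255,255,0)
O=(496.5,53.3);G=(488.8,-46.9)
po=[(circ(O,31,8),m),(circ(O,26,8),c),(circ(O,23.5,97.5),m),(circ(G,31,8),m),(circ(G,26,8),c),(circ(G,23.5,97.5),m)]
overlay(t,'top',po,205,185,315,275,7,'pics/o21t.png',1.3)
overlay(s,'side',po,205,165,340,270,5,'pics/o21s.png',1.3)
crop(t,205,185,315,275,7,'pics/c21t.png')
E
```

```text
(no output)
```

View pics/t21.png

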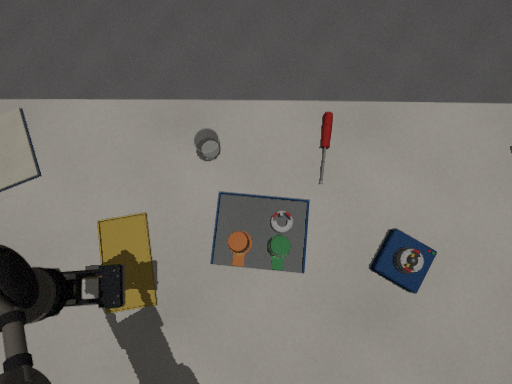

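View pics/s21.png

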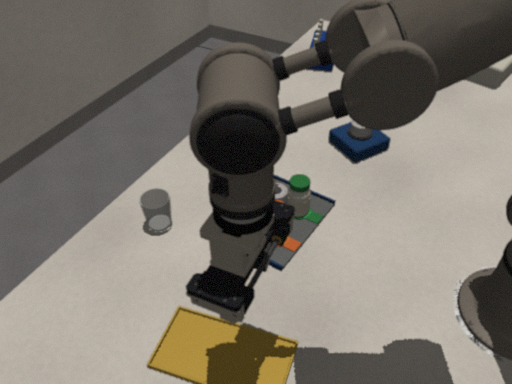

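View pics/o21t.png

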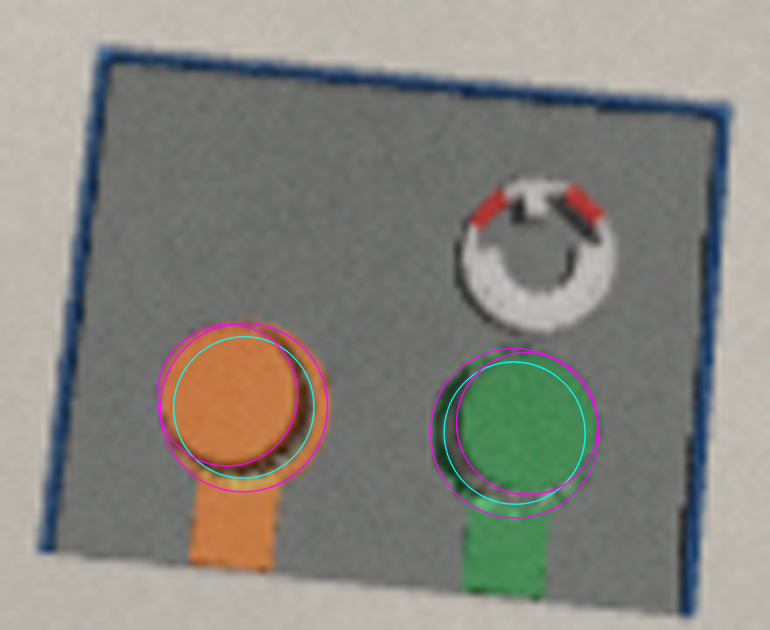

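View pics/o21s.png

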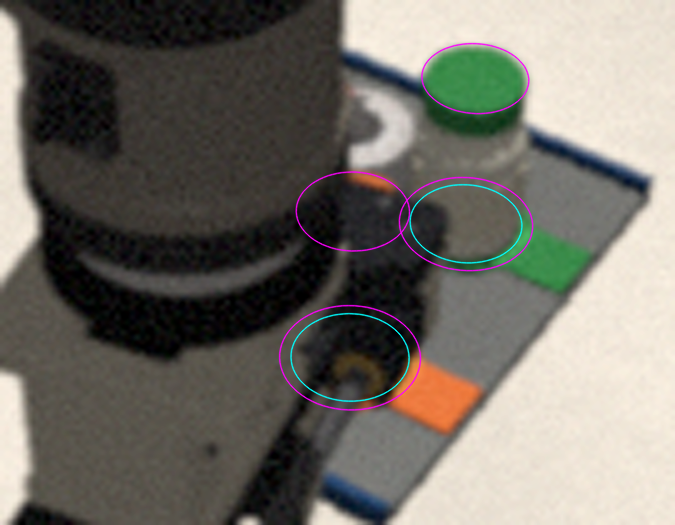

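The top view shows both jars concentric with their pads to about 1 mm. The beaker (207,145), screwdriver and other hub are unmoved. I move aside once for a clear side view.

>>> carry_out --moves '[-0.02, -0.04, 0, 0, 0, 0, 1, -0.05, -0.1, 0, 0, 0, 0, 1, -0.08, -0.16, 0, 0, 0, 0, 1, -0.11, -0.22, 0, 0, 0, 0, 1, -0.14, -0.28, 0, 0, 0, 0, 1, -0.16, -0.32, 0, 0, 0, 0, 1, -0.16, -0.32, 0, 0, 0, 0, 1, -0.16, -0.32, 0, 0, 0, 0, 1]'

```text
time: 44.65
tool_pos: [322.9, 453.8, 221.3]
tcp_rot: [-3.141, 0.002, 0.093]
contact_force: [-0.1, -0.8, -0.6]
grip_width: 91.8
```

```bash
python3 - <<'E'
from h import *
s=capture('side')[...,::-1].copy()
crop(s,205,100,365,250,5,'pics/s22.png')
crop(cv2.imread('pics/t21.png'),360,220,450,300,8,'pics/t21d.png')
E
```

```text
(no output)
```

View pics/s22.png

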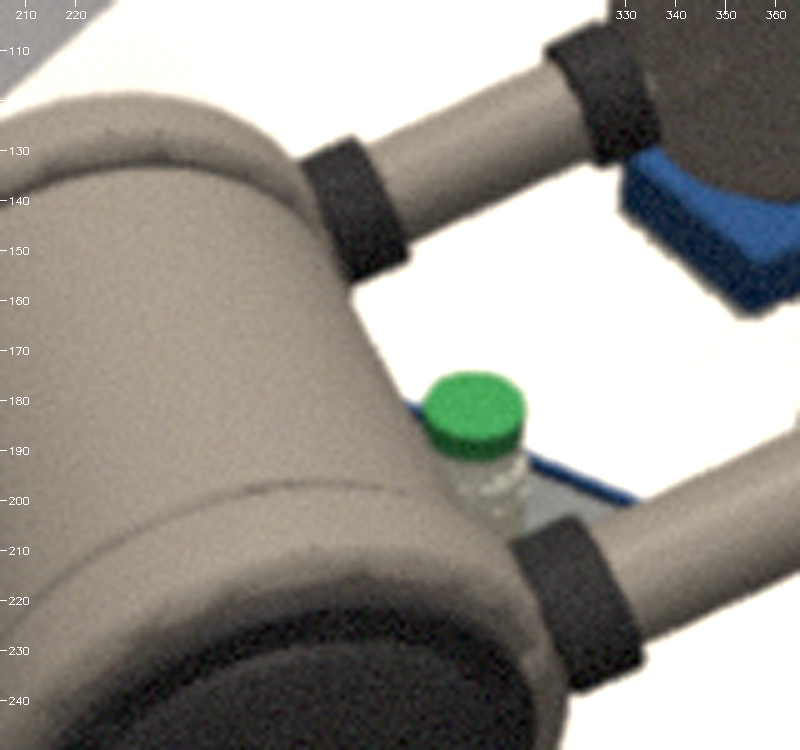

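View pics/t21d.png

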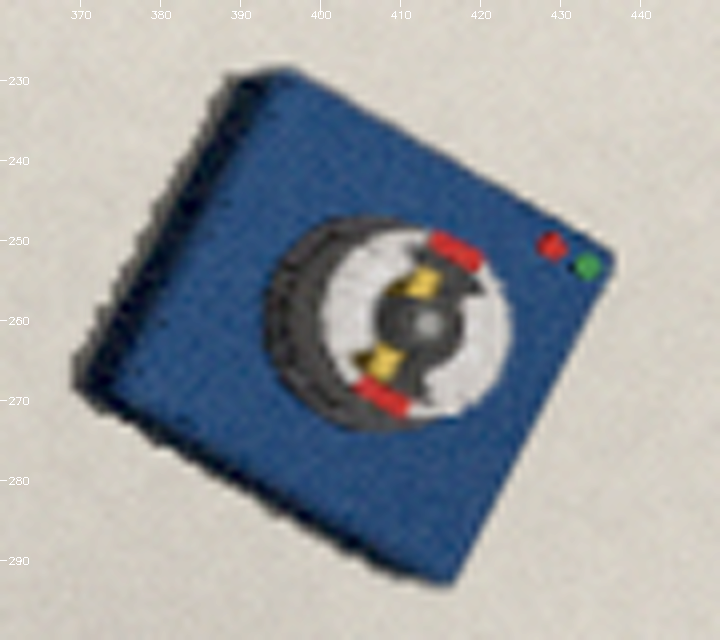

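The arm still blocks the side view. The top view settles it: both jars on their pads, and the hub seated over the keys. Hand in.

```bash
python3 -c "
from plant import *
print(close_job())"
```

```text
the job is handed in; nothing more can be done
None
```

The job is done and handed in at about 45 s of the 144 s allowed. I moved both jars to the yellow tray and seated the hub with the opposite keyways on the drive shaft. Then I stood each jar back on the pad of its own colour, the green-capped one first.

**Hub:** The last top view shows both keys inside the keyways. The outlines in the top and side views fit a hub resting on the seat, from 46 to 76 mm. I felt no contact force on the way down.

**Jars:** Both stand upright and are concentric with their pads to about 1 mm in the top view. The two cameras put the pad centres up to about 3 mm apart for the green pad, so I placed the jars at values in between. A side view also confirmed the green-capped jar's position. The arm hid the orange-capped jar from the side after its release, so for that one I rely on the top view and on a side view from just before I let go.

**Everything else:** In the last top view the other hub, the beaker and the screwdriver were where they started. The gripper was open and clear of everything. No reading I took showed more than about 5 N.

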